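# Interleave oiled handle slabs on the stacking stand

### The arm

A 6-joint arm with a two-finger parallel gripper is mounted at the origin on the work surface. World frame = base frame: x ahead of the robot, y to its left, z up, the work surface at z = 0. Lengths are in m, angles in rad, forces in N, time in s.
With the tool pointing down it reaches from about 0.3 to 0.775 m from the base axis. Payload 14.6 kg.
Tool frame: the origin (TCP) lies at the very end of the fingers, on their centre line; the grasp point (between the pads) lies behind it (robot.grasp_offset is the z of the grasp point in the tool frame, in m); z points along the fingers, x is the direction in which the jaws open and shut, and the axes are right-handed (so a half turn about z gives the same grasp; the last joint's range is limited). The gripper opens to 94 mm and grips with 3 to 60 N. Pads are 16 mm wide; open, the fingers measure 119 mm over their backs; the gripper's body (75 mm by 177 mm) begins 78 mm behind the grasp point.
Start: joints at [1.279, 0.3, 1.521, -0, 1.321, -0.067], TCP at [0.123, 0.536, 0.181] pointing down, gripper open.
Joint ranges: [-3.03, 3.03], [-0.79, 2.21], [0.23, 2.52], [-1.04, 4.18], [0, 3.07], [-2.55, 2.55]. Speed limits (rad/s): [2.22, 2.22, 2.57, 3.14, 3.14, 3.14].

### API

Orientations are given as a unit quaternion [x, y, z, w].
In Python, from bench import status, vision, job, robot gives the robot as it stands.
- The arm moves only by the tool apply_moves, never from a script. Its argument "rows" is a list of rows, each a list of 3 entries, a list of its own where there are three numbers: the shift along the world's x, y, z in mm, then the turn about the world's z in degrees, then the finger opening in mm, from 0 to 94. A call has 1 to 12 rows; each row shifts and turns the pose as measured when the row begins; what a row does not reach is not made up. A row lasts 1/10 s, in which the tool goes at most 50 mm and 8.59 degrees, less where a joint would pass 70% of its speed; a pose out of reach is approached as far as the arm can. A call is refused whole if a number of a shift passes 50 or a number of a turn 8.59, either way. A call with a gripper value outside its range is refused whole. The fingers move at their own pace and stop on an object; "grip_force" is the grip in N (left out, the last holds). Time passes only in rows, so rows that do not move let the fingers close. It gives the time, the measured TCP pose, the force and the opening at its end, in the units of the state.
- status.state(): the state, without advancing time (a new reading comes with each control period).
- vision.grab_frame(name): name is "side" or "top" or "wrist"; returns (picture, depth): 480x640x3 uint8, red, green, blue; 480x640 float32, m along the optical axis (not along the pixel's ray), 0 where there is no reading.
- vision.calibration(name): a dict with "fx", "fy", "cx", "cy" (pixels), "camera_from_world" (4x4, takes a point from world to camera coordinates). Camera axes: x right, y down, z forward; pixel columns grow to the right and rows downward; lengths in m; the calibration is good to about 2 mm. The wrist camera is an equidistant fisheye: a pixel r from the principal point sees the ray r / f radians off the axis. A picture is of the moment at which its call begins: read the wrist's pose just before it. calibration takes no time and is no camera call; for the wrist camera it gives the pose at the moment of the call.
- job.hand_in(): hands the job in, once; it reports no verdict.
The state is a dict: "clock": time; "joints": joint angles; "joint_vel": joint speeds; "effort": joint torques, N m; "tcp_pos": TCP position; "eef_rot": TCP orientation; "ft_force": force on the tool from outside, world axes, zero at the start; "ft_torque": the same for the moment, N m; "opening": finger opening in m.
Only numpy, scipy, OpenCV 4.12 (cv2) and the standard library are available. Lean on these libraries where they do the work, as an engineer would, in place of code of your own. Each camera call takes 0.05 s, during which the arm holds its last target. There are 200 camera calls.

### The job

Unload the drying rack: draw every dark handle slab up out of its slot and stack them all on the leaning stand, in front of the slab already there, with one white board separator from the other rack between each slab and the next. The oiled slabs must never touch one another; every sheet must end standing on the ledge, leaning flat against the one behind and squared up with the stack, the last slab bare in front and unused separators left in their rack. Leave the finished knives on the bench where they are.

Things in the scene. Friction and masses are not known exactly. Their poses are not given: they have to be found in the camera images.
- stand: Green steel stacking stand, fixed to the bench for the run (its place and turn vary). Origin on the bench below the foot of the backrest, x points away from the backrest over the ledge, z up.
- cradle: The leaning L of the stand: backrest and ledge, lined with black rubber. Origin at the inner corner, mid-width, 34 mm above the bench; z runs up the face of the backrest, which leans 20 degrees back from upright, x is square to the backrest and points out along the ledge (which therefore rises 20 degrees outward), y runs along the corner. The backrest face is x = 0, 75 mm high, 150 mm wide; the ledge face is z = 0, 138 mm deep, with a stop lip 8 mm high at x = 138 mm.
- slab0_c (a point): Centre of the slab that already stands on the stand against the backrest. Same shape as the other slabs.
- slab_rack: Pale wooden drying rack standing loose on the bench, 204 x 150 mm, 1.4 kg: a 12 mm base board with two slotted rails (inner faces 88 mm apart, outer faces 132 mm, tops 58 mm above the bench). 4 upright slots, 17 mm wide, 48 mm apart along its x, at x = -72, -24, 24, 72 mm; slots run along y. Origin under the middle, on the bench.
- sep_rack: Pale wooden rack of the separators, loose on the bench, 180 x 150 mm, 1.4 kg, built as the drying rack: base board 12 mm, rail tops 58 mm above the bench, 4 upright slots, 11 mm wide, 42 mm apart along its x, at x = -63, -21, 21, 63 mm. Origin under the middle, on the bench.
- slab1_c (a point): Centre of a dark oiled hardwood slab (knife-handle stock), 14 mm thick along its x, 150 mm wide along its y, 100 mm tall along its z, about 150 g. Stands upright in a slot of the drying rack, its foot 12 mm and its top edge 112 mm above the bench. Not all four are there in every run.
- slab2_c (a point): Centre of a dark oiled hardwood slab (knife-handle stock), 14 mm thick along its x, 150 mm wide along its y, 100 mm tall along its z, about 150 g. Stands upright in a slot of the drying rack, its foot 12 mm and its top edge 112 mm above the bench. Not all four are there in every run.
- slab3_c (a point): Centre of a dark oiled hardwood slab (knife-handle stock), 14 mm thick along its x, 150 mm wide along its y, 100 mm tall along its z, about 150 g. Stands upright in a slot of the drying rack, its foot 12 mm and its top edge 112 mm above the bench. Not all four are there in every run.
- slab4_c (a point): Centre of a dark oiled hardwood slab (knife-handle stock), 14 mm thick along its x, 150 mm wide along its y, 100 mm tall along its z, about 150 g. Stands upright in a slot of the drying rack, its foot 12 mm and its top edge 112 mm above the bench. Not all four are there in every run.
- sep1_c (a point): Centre of a stiff off-white board separator, 8 mm thick along its x, 160 mm wide along its y, 106 mm tall along its z, 60 g. Stands upright in a slot of its rack, its foot 12 mm and its top edge 118 mm above the bench.
- sep2_c (a point): Centre of a stiff off-white board separator, 8 mm thick along its x, 160 mm wide along its y, 106 mm tall along its z, 60 g. Stands upright in a slot of its rack, its foot 12 mm and its top edge 118 mm above the bench.
- sep3_c (a point): Centre of a stiff off-white board separator, 8 mm thick along its x, 160 mm wide along its y, 106 mm tall along its z, 60 g. Stands upright in a slot of its rack, its foot 12 mm and its top edge 118 mm above the bench.
- sep4_c (a point): Centre of a stiff off-white board separator, 8 mm thick along its x, 160 mm wide along its y, 106 mm tall along its z, 60 g. Stands upright in a slot of its rack, its foot 12 mm and its top edge 118 mm above the bench.
- knife1: Bystander: a finished folding knife with a round wooden handle lying on the bench, 105 mm long, 26 mm high. Origin under its middle.
- knife2: Bystander: a second finished folding knife, alike.
Not all that is in view belongs to the job. What is shaped like the part that bears sep2_c but purple is not meant.

How it is judged:
On the way:
1. a separator stands against the slab that was on the stand at the start ((((y of sep1_c in the frame of cradle between -0.02 and 0.02 m and z of sep1_c in the frame of cradle between 0.045 and 0.061 m and x of sep1_c in the frame of cradle between 0 and 0.125 m and angle between the x axis of sep1_c and the x axis of cradle, either way round below 0.14 rad and angle between the y axis of sep1_c and the y axis of cradle, either way round below 0.12 rad and linear speed of sep1 below 0.02 m/s) and contact force between sep1 and slab0 above 0.004 N) or ((y of sep2_c in the frame of cradle between -0.02 and 0.02 m and z of sep2_c in the frame of cradle between 0.045 and 0.061 m and x of sep2_c in the frame of cradle between 0 and 0.125 m and angle between the x axis of sep2_c and the x axis of cradle, either way round below 0.14 rad and angle between the y axis of sep2_c and the y axis of cradle, either way round below 0.12 rad and linear speed of sep2 below 0.02 m/s) and contact force between sep2 and slab0 above 0.004 N) or ((y of sep3_c in the frame of cradle between -0.02 and 0.02 m and z of sep3_c in the frame of cradle between 0.045 and 0.061 m and x of sep3_c in the frame of cradle between 0 and 0.125 m and angle between the x axis of sep3_c and the x axis of cradle, either way round below 0.14 rad and angle between the y axis of sep3_c and the y axis of cradle, either way round below 0.12 rad and linear speed of sep3 below 0.02 m/s) and contact force between sep3 and slab0 above 0.004 N) or ((y of sep4_c in the frame of cradle between -0.02 and 0.02 m and z of sep4_c in the frame of cradle between 0.045 and 0.061 m and x of sep4_c in the frame of cradle between 0 and 0.125 m and angle between the x axis of sep4_c and the x axis of cradle, either way round below 0.14 rad and angle between the y axis of sep4_c and the y axis of cradle, either way round below 0.12 rad and linear speed of sep4 below 0.02 m/s) and contact force between sep4 and slab0 above 0.004 N))), for 0.2 s.
At the end, for the whole second after the job is handed in: Every slab present and used separator stands on the ledge, within 20 mm of mid-width and 0.14 rad of the backrest, at rest. No slab touches a slab, no separator a separator; the first slab is still at the backrest, the outermost sheet is a slab, unused separators stand in their rack (y of slab0_c in the frame of cradle between -0.02 and 0.02 m and z of slab0_c in the frame of cradle between 0.042 and 0.058 m and x of slab0_c in the frame of cradle between 0 and 0.125 m and angle between the x axis of each of slab0_c, slab1_c, slab2_c, slab3_c, slab4_c and the x axis of cradle, either way round below 0.14 rad and angle between the y axis of each of slab0_c, slab1_c, slab2_c, slab3_c, slab4_c and the y axis of cradle, either way round below 0.12 rad and linear speed of each of slab0, slab1, slab2, slab3, slab4 below 0.02 m/s and y of slab1_c in the frame of cradle between -0.02 and 0.02 m and z of slab1_c in the frame of cradle between 0.042 and 0.058 m and x of slab1_c in the frame of cradle between 0 and 0.125 m and y of slab2_c in the frame of cradle between -0.02 and 0.02 m and z of slab2_c in the frame of cradle between 0.042 and 0.058 m and x of slab2_c in the frame of cradle between 0 and 0.125 m and y of slab3_c in the frame of cradle between -0.02 and 0.02 m and z of slab3_c in the frame of cradle between 0.042 and 0.058 m and x of slab3_c in the frame of cradle between 0 and 0.125 m and y of slab4_c in the frame of cradle between -0.02 and 0.02 m and z of slab4_c in the frame of cradle between 0.042 and 0.058 m and x of slab4_c in the frame of cradle between 0 and 0.125 m and (contact force between slab1 and sep1 above 0.004 N or contact force between slab1 and sep2 above 0.004 N or contact force between slab1 and sep3 above 0.004 N or contact force between slab1 and sep4 above 0.004 N) and (contact force between slab2 and sep1 above 0.004 N or contact force between slab2 and sep2 above 0.004 N or contact force between slab2 and sep3 above 0.004 N or contact force between slab2 and sep4 above 0.004 N) and (contact force between slab3 and sep1 above 0.004 N or contact force between slab3 and sep2 above 0.004 N or contact force between slab3 and sep3 above 0.004 N or contact force between slab3 and sep4 above 0.004 N) and (contact force between slab4 and sep1 above 0.004 N or contact force between slab4 and sep2 above 0.004 N or contact force between slab4 and sep3 above 0.004 N or contact force between slab4 and sep4 above 0.004 N) and not (contact force between slab0 and slab1 above 0.004 N) and not (contact force between slab0 and slab2 above 0.004 N) and not (contact force between slab0 and slab3 above 0.004 N) and not (contact force between slab0 and slab4 above 0.004 N) and not (contact force between slab1 and slab2 above 0.004 N) and not (contact force between slab1 and slab3 above 0.004 N) and not (contact force between slab1 and slab4 above 0.004 N) and not (contact force between slab2 and slab3 above 0.004 N) and not (contact force between slab2 and slab4 above 0.004 N) and not (contact force between slab3 and slab4 above 0.004 N) and not (contact force between sep1 and sep2 above 0.004 N) and not (contact force between sep1 and sep3 above 0.004 N) and not (contact force between sep1 and sep4 above 0.004 N) and not (contact force between sep2 and sep3 above 0.004 N) and not (contact force between sep2 and sep4 above 0.004 N) and not (contact force between sep3 and sep4 above 0.004 N) and ((z of sep1_c in the frame of sep_rack between 0.05 and 0.075 m and x of sep1_c in the frame of sep_rack between -0.08 and 0.08 m and y of sep1_c in the frame of sep_rack between -0.05 and 0.05 m and angle between sep1_c's own z axis and vertical below 0.15 rad) or (y of sep1_c in the frame of cradle between -0.02 and 0.02 m and z of sep1_c in the frame of cradle between 0.045 and 0.061 m and x of sep1_c in the frame of cradle between 0 and 0.125 m and angle between the x axis of sep1_c and the x axis of cradle, either way round below 0.14 rad and angle between the y axis of sep1_c and the y axis of cradle, either way round below 0.12 rad and linear speed of sep1 below 0.02 m/s)) and ((z of sep2_c in the frame of sep_rack between 0.05 and 0.075 m and x of sep2_c in the frame of sep_rack between -0.08 and 0.08 m and y of sep2_c in the frame of sep_rack between -0.05 and 0.05 m and angle between sep2_c's own z axis and vertical below 0.15 rad) or (y of sep2_c in the frame of cradle between -0.02 and 0.02 m and z of sep2_c in the frame of cradle between 0.045 and 0.061 m and x of sep2_c in the frame of cradle between 0 and 0.125 m and angle between the x axis of sep2_c and the x axis of cradle, either way round below 0.14 rad and angle between the y axis of sep2_c and the y axis of cradle, either way round below 0.12 rad and linear speed of sep2 below 0.02 m/s)) and ((z of sep3_c in the frame of sep_rack between 0.05 and 0.075 m and x of sep3_c in the frame of sep_rack between -0.08 and 0.08 m and y of sep3_c in the frame of sep_rack between -0.05 and 0.05 m and angle between sep3_c's own z axis and vertical below 0.15 rad) or (y of sep3_c in the frame of cradle between -0.02 and 0.02 m and z of sep3_c in the frame of cradle between 0.045 and 0.061 m and x of sep3_c in the frame of cradle between 0 and 0.125 m and angle between the x axis of sep3_c and the x axis of cradle, either way round below 0.14 rad and angle between the y axis of sep3_c and the y axis of cradle, either way round below 0.12 rad and linear speed of sep3 below 0.02 m/s)) and ((z of sep4_c in the frame of sep_rack between 0.05 and 0.075 m and x of sep4_c in the frame of sep_rack between -0.08 and 0.08 m and y of sep4_c in the frame of sep_rack between -0.05 and 0.05 m and angle between sep4_c's own z axis and vertical below 0.15 rad) or (y of sep4_c in the frame of cradle between -0.02 and 0.02 m and z of sep4_c in the frame of cradle between 0.045 and 0.061 m and x of sep4_c in the frame of cradle between 0 and 0.125 m and angle between the x axis of sep4_c and the x axis of cradle, either way round below 0.14 rad and angle between the y axis of sep4_c and the y axis of cradle, either way round below 0.12 rad and linear speed of sep4 below 0.02 m/s)) and (angle between sep1_c's own z axis and vertical below 0.15 rad or (x of slab0_c in the frame of sep1_c below -0.005 m and x of any of slab1_c, slab2_c, slab3_c, slab4_c in the frame of sep1_c above 0.005 m) or (x of slab0_c in the frame of sep1_c above 0.005 m and x of any of slab1_c, slab2_c, slab3_c, slab4_c in the frame of sep1_c below -0.005 m)) and (angle between sep2_c's own z axis and vertical below 0.15 rad or (x of slab0_c in the frame of sep2_c below -0.005 m and x of any of slab1_c, slab2_c, slab3_c, slab4_c in the frame of sep2_c above 0.005 m) or (x of slab0_c in the frame of sep2_c above 0.005 m and x of any of slab1_c, slab2_c, slab3_c, slab4_c in the frame of sep2_c below -0.005 m)) and (angle between sep3_c's own z axis and vertical below 0.15 rad or (x of slab0_c in the frame of sep3_c below -0.005 m and x of any of slab1_c, slab2_c, slab3_c, slab4_c in the frame of sep3_c above 0.005 m) or (x of slab0_c in the frame of sep3_c above 0.005 m and x of any of slab1_c, slab2_c, slab3_c, slab4_c in the frame of sep3_c below -0.005 m)) and (angle between sep4_c's own z axis and vertical below 0.15 rad or (x of slab0_c in the frame of sep4_c below -0.005 m and x of any of slab1_c, slab2_c, slab3_c, slab4_c in the frame of sep4_c above 0.005 m) or (x of slab0_c in the frame of sep4_c above 0.005 m and x of any of slab1_c, slab2_c, slab3_c, slab4_c in the frame of sep4_c below -0.005 m)) and x of slab0_c in the frame of cradle between 0 and 0.014 m).
It fails at once if two oiled slabs touch each other (contact force between slab0 and slab1 above 0.5 N or contact force between any of slab0, slab1 and slab2 above 0.5 N or contact force between any of slab0, slab1, slab2 and slab3 above 0.5 N or contact force between any of slab0, slab1, slab2, slab3 and slab4 above 0.5 N).
It fails at once if a bystander (a finished knife) is shifted by more than 3 cm (distance of any of knife1, knife2 from where it was at the start of the episode above 0.03 m).
Of slab1, slab2, slab3, slab4 only 3 to 4 are there at a start; the rules pass over those that are not, and their reading is None.
At some moment in a run one of slab_rack, sep_rack may be knocked a few centimetres aside while the robot is not near it.
It also fails if it takes over 210 s, if anything falls off the work surface, if the arm or the gripper's body presses on something with over 40 N, if the wrist force passes 120 N, or if a joint passes its speed limit or range.

## Working session

There is one attempt and no reset: what is moved stays moved. The work goes in short steps, Python scripts to look and compute and a tool call to move; the robot and the scene stay as the last step left them, time stands still between calls to the robot, and variables do not carry over. Pictures are saved under pics/ and viewed, about 12 in all and at most 16, crops included, and the job is handed in when it is done.

Besides the shell and the picture viewer there is one more tool, called after "Call:" as name(argument=value, ...), one argument or row to a line, values as JSON. apply_moves: Moves the arm, as the interface text tells. Its arguments: {"type":"object","properties":{"rows":{"type":"array","items":{"type":"array"}},"grip_force":{"type":"number"}},"required":["rows"]}

```bash
mkdir -p pics; ls; cat > h.py <<'E'
import numpy as np, cv2
from bench import status, vision, job, robot
def cal(n):
    c=vision.calibration(n); T=np.array(c["camera_from_world"]); return c,T
def cloud(n):
    c,T=cal(n); im,d=vision.grab_frame(n)
    v,u=np.mgrid[:480,:640]
    x=(u-c["cx"])/c["fx"]; y=(v-c["cy"])/c["fy"]
    P=np.stack([x*d,y*d,d],-1); W=(P-T[:3,3])@T[:3,:3]
    W[d==0]=np.nan
    return im,d,W
def save(im,name): cv2.imwrite("pics/"+name,im[:,:,::-1])
E
python3 - <<'E'
from h import *
s=status.state(); print(s); print(robot.grasp_offset)
for n in("top","side"):
    c,T=cal(n); print(n,c["fx"],c["cx"],c["cy"],-T[:3,:3].T@T[:3,3],T[2,:3])
    im,d,W=cloud(n); save(im,n+"0.png"); np.savez(n+"0.npz",im=im,W=W)
E
```

```text
pics
{'clock': 0.0, 'joints': array([ 1.27938850e+00,  3.00440783e-01,  1.52157335e+00,  9.97893444e-06,
        1.32072989e+00, -6.65880010e-02]), 'joint_vel': array([ 1.61569228e-03,  1.33947252e-03,  9.60211656e-06,  7.58861777e-05,
       -2.49396853e-04, -1.91319446e-04]), 'effort': array([ 5.07059904e-04, -5.31808734e+01, -3.52734411e+01,  7.08668190e-02,
        2.44415668e-02, -1.11486959e-04]), 'tcp_pos': array([0.1225206 , 0.53587712, 0.18080626]), 'eef_rot': array([ 7.81963148e-01,  6.23324396e-01, -4.75800646e-04,  3.24120648e-04]), 'ft_force': array([0.19450032, 1.06242083, 0.01545117]), 'ft_torque': array([-0.065235  , -0.00126961, -0.04724573]), 'opening': 0.09410731532175824}
-0.0188
top 568.3708077030662 309.2784073155507 244.83435846165798 [0.24514032 0.01539769 1.32367979] [ 0.20141146 -0.01709719 -0.9793575 ]
side 517.3693857343579 320.7890199651703 242.95584372357447 [ 0.07485048 -0.51217078  0.69602982] [ 0.44322435  0.57428777 -0.68829189]
```

View pics/top0.png

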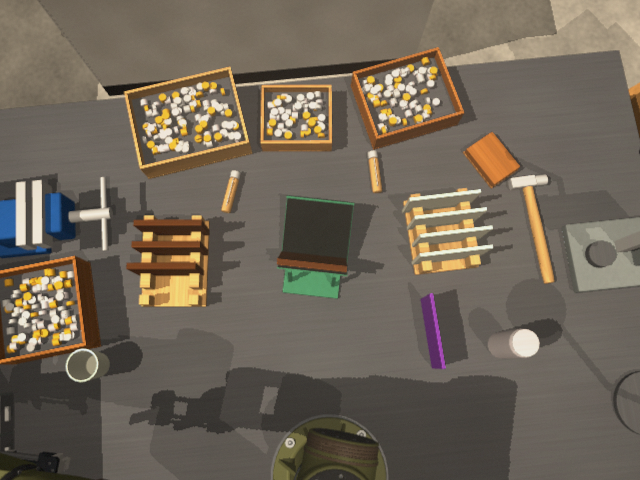

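View pics/side0.png

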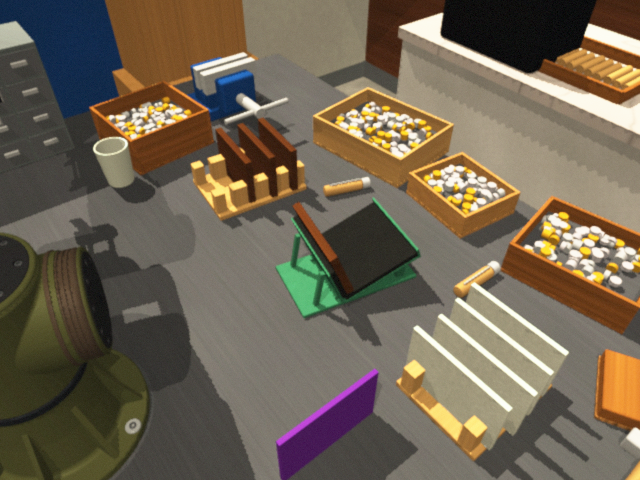

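```bash
cat >> h.py <<'E'
def rect(xy):
    (c,(w,h),a)=cv2.minAreaRect((xy*1000).astype(np.float32))
    if w<h: w,h,a=h,w,a+90
    a=(a+90)%180-90   # direction of the long side, deg
    return np.round([c[0],c[1],w,h,a],1)
def comps(mask,W,minn=30):
    n,l=cv2.connectedComponents(mask.astype(np.uint8))
    for i in range(1,n):
        m=l==i
        if m.sum()>=minn: yield m
def masks(im,W):
    hsv=cv2.cvtColor(im,cv2.COLOR_RGB2HSV).astype(int); H,S,V=hsv[...,0],hsv[...,1],hsv[...,2]
    return H,S,V
def tops(n,frame=None):
    im,W=frame or (lambda r:(r[0],r[2]))(cloud(n))
    H,S,V=masks(im,W); z=W[...,2]; ws=(W[...,0]>.25)&(W[...,0]<.65)&(abs(W[...,1])<.48)
    out={}
    for nm,m in dict(slab=ws&(z>.100)&(z<.122)&(H<15)&(S>90)&(V<130), sep=ws&(z>.108)&(z<.126)&(S<70)&(V>110)).items():
        for c in comps(m,W):
            P=W[c]; print(n,nm,c.sum(),rect(P[:,:2]),"z med",P[:,2].mean().round(4), "mean",(1000*P[:,:2].mean(0)).round(1))
E
python3 - <<'E'
from h import *
for n in("top","side"):
    f=np.load(n+"0.npz"); im,W=f["im"],f["W"]; tops(n,(im,W))
    H,S,V=masks(im,W); z=W[...,2]
    ws=(W[...,0]>.25)&(W[...,0]<.65)&(abs(W[...,1])<.15)
    for c in comps(ws&(H>60)&(H<90)&(S>90)&(z<.02),W,100):
        print(n,"green",c.sum(),rect(W[c][:,:2]),W[c][:,2].mean())
    for c in comps(ws&(V<60)&(z>.03),W,200):
        P=W[c]; q=P.mean(0); u,s,vt=np.linalg.svd(P-q); print(n,"black",c.sum(),rect(P[:,:2]),q,"normal",vt[2],"tilt",np.degrees(np.arccos(abs(vt[2,2]))))
    for c in comps(ws&(H<15)&(S>90)&(V<140)&(z>.05),W,40):
        P=W[c]; q=P.mean(0); u,s,vt=np.linalg.svd(P-q); print(n,"slab0",c.sum(),rect(P[:,:2]),q,"zrange",P[:,2].min(),P[:,2].max(),"n",vt[2])
E
```

```text
top slab 497 [577.3 298.7 149.   15.6  84.1] z med 0.1112 mean [576.1 297.9]
top slab 311 [529.7 306.  150.7  12.3  83.4] z med 0.1122 mean [530.1 307.4]
top slab 37 [520.1 278.4  78.2   2.1  83.8] z med 0.1059 mean [520.1 278.1]
top slab 490 [482.7 318.3 151.   15.4  84.2] z med 0.1113 mean [481.6 318. ]
top sep 320 [ 574.9 -313.8  158.5    9.8  -88.9] z med 0.1166 mean [ 574.3 -313.4]
top sep 309 [ 533.  -320.6  160.1    9.3  -88.5] z med 0.1167 mean [ 532.5 -320.4]
top sep 311 [ 491.  -326.4  159.6    9.   -88.8] z med 0.1169 mean [ 490.7 -326.6]
top sep 304 [ 449.  -319.6  159.5    8.9  -88.7] z med 0.117 mean [ 448.7 -319.8]
top green 1193 [424.7  -1.9 128.9  54.9  77.5] 0.008288917263920916
top black 3845 [525.8 -24.4 148.6 147.8 -12.3] [ 0.5332002  -0.0258848   0.06326494] normal [ 0.05846274 -0.0101211  -0.99823828] tilt 3.4014912894596745
top slab0 881 [462.1  -8.8 149.1  43.8  77.8] [ 0.45610038 -0.00729441  0.11262052] zrange 0.05072817764692623 0.13849921431667045 n [-0.88324472  0.19416412 -0.42682439]
side slab 238 [577.1 296.7 153.   15.   84.7] z med 0.108 mean [571.8
[... 353 characters left out ...]
   11.6  -89. ] z med 0.1161 mean [ 574.  -322.6]
side sep 1133 [ 533.8 -322.4  160.4   11.2  -88.9] z med 0.1163 mean [ 532.2 -328.6]
side sep 1193 [ 491.7 -328.5  160.    11.2  -88.7] z med 0.1163 mean [ 490.4 -334.1]
side sep 1206 [ 449.8 -322.2  159.9   10.6  -88.6] z med 0.1164 mean [ 448.4 -327.9]
side green 2694 [507.9 -23.9 224.9 130.1 -12.2] 0.009394846240716499
side black 5421 [523.  -27.3 167.2 152.3 -12.2] [ 0.52896954 -0.04290533  0.06648037] normal [-0.02670039  0.01164472 -0.99957565] tilt 1.6692161524470426
side slab0 515 [448.1 -10.8 155.4  39.1  88.6] [ 0.44631852 -0.05227767  0.10794906] zrange 0.05044644510258705 0.13589390397157794 n [-0.93116578  0.17283517 -0.32102695]
```

```bash
python3 - <<'E'
from h import *
yaw=np.radians(-12.2); hx=np.array([np.cos(yaw),np.sin(yaw)]); hy=np.array([-hx[1],hx[0]])
for n in("top","side"):
    f=np.load(n+"0.npz"); im,W=f["im"],f["W"]; H,S,V=masks(im,W)
    h=W[...,:2]@hx*1000; y=W[...,:2]@hy*1000; z=W[...,2]*1000
    near=(W[...,0]>.38)&(W[...,0]<.65)&(abs(W[...,1])<.14)&(z>25)
    bl=near&(V<60)&(S<90)
    br=near&(H<15)&(S>90)
    for nm,m in(("black",bl),("brown",br)):
        print(n,nm,m.sum(),"y pct",np.percentile(y[m],[.5,2,50,98,99.5]).round(1),"h pct",np.percentile(h[m],[.5,2,50,98,99.5]).round(1))
        for a in range(400,640,10):
            k=m&(h>=a)&(h<a+10)
            if k.sum()>20: print(a+5, k.sum(), np.percentile(z[k],[5,50,95]).round(1))
E
```

```text
top black 3466 y pct [ 14.8  17.   87.3 158.2 160.4] h pct [432.2 433.9 534.5 590.  592. ]
435 74 [ 98.5 102.4 105.4]
475 59 [37.1 42.8 49. ]
485 290 [35.9 41.  46.2]
495 297 [40.2 44.8 49.4]
505 284 [43.5 48.  52.9]
515 305 [46.7 52.1 56.8]
525 296 [51.  55.8 60.7]
535 282 [54.8 59.2 64. ]
545 301 [57.8 62.5 67.6]
555 303 [62.2 66.6 71.3]
565 287 [65.4 70.  74.8]
575 312 [68.8 73.7 78.8]
585 300 [73.2 77.8 82.7]
595 73 [75.5 79.6 83.6]
top brown 896 y pct [ 15.5  17.8  89.5 160.2 162.5] h pct [432.  432.5 443.2 474.2 475.6]
435 336 [101.8 129.  133.2]
445 244 [121.4 130.7 136.1]
455 123 [ 93.  105.3 118. ]
465 127 [65.6 77.8 90.6]
475 66 [47.  56.9 63.7]
side black 4913 y pct [ 10.1  10.7  71.3 154.3 157.6] h pct [434.3 436.  535.8 594.1 596.2]
435 287 [101.3 104.2 106.2]
445 91 [ 66.9  92.  106. ]
455 40 [37.  53.5 70.4]
465 24 [26.6 34.9 44.9]
485 144 [35.  42.7 45. ]
495 403 [42.6 45.8 48.7]
505 399 [45.7 49.2 52.1]
515 411 [49.4 52.8 55.6]
525 407 [53.3 56.5 59.4]
535 413 [57.1 60.4 63.1]
545 402 [60.5 64.  66.9]
555 406 [64.3 67.7 70.4]
565 403 [67.8 71.2 74.3]
575 397 [71.7 74.9 77.5]
585 395 [75.4 78.6 81.1]
595 271 [78.4 81.4 83.8]
side brown 1009 y pct [ 11.2  11.7  48.3 157.5 160.7] h pct [433.  433.3 441.8 488.6 490. ]
435 378 [115.4 130.3 132.6]
445 387 [101.3 132.3 134.6]
455 94 [ 64.7  88.8 110.9]
465 82 [40.8 62.4 81.6]
475 35 [38.2 46.3 61.1]
485 28 [39.8 43.  44.9]
```

Call:
apply_moves(
  rows=[
    [[30,-30,10],-8.5,94],
    [[35,-30,10],-8.5,94],
    [[35,-30,10],-8.5,94],
    [[35,-30,10],-8.5,94],
    [[35,-30,10],-8.5,60],
    [[35,-30,10],-8.5,40],
    [[35,-30,10],-8.5,30],
    [[30,-30,0],-8.5,30],
    [[0,-48,0],-8.5,30],
    [[0,-48,0],0,30],
    [[0,-48,0],0,30],
    [[0,-48,0],0,30],
  ],
  grip_force=15,
)

```text
clock: 1.3
tcp_pos: [0.3977, 0.0879, 0.2487]
eef_rot: [1.0, -0.005, -0.005, 0.0]
ft_force: [1.3, 0.2, -0.0]
opening: 0.0339
```

Call:
apply_moves(
  rows=[
    [[6,-46,0],1.8,30],
    [[6,-46,0],0,30],
    [[6,-46,0],0,30],
    [[6,-46,0],0,30],
    [[6,-46,0],0,30],
    [[6,-46,0],0,30],
    [[6,-46,0],0,30],
    [[6,-46,0],0,30],
    [[3,-41,0],0,30],
    [[0,0,0],0,30],
    [[0,0,0],0,30],
  ],
)

```text
clock: 2.4
tcp_pos: [0.4441, -0.3434, 0.2455]
eef_rot: [1.0, 0.008, -0.006, -0.001]
ft_force: [-0.1, 1.3, 0.7]
opening: 0.03
```

```bash
cat >> h.py <<'E'
def yaw():
    from scipy.spatial.transform import Rotation as R
    x=R.from_quat(status.state()["eef_rot"]).apply([1,0,0]); a=np.degrees(np.arctan2(x[1],x[0])); return a
def st():
    s=status.state(); print("t",round(s["clock"],2),"tcp",(s["tcp_pos"]*1000).round(1),"yaw",round(yaw(),2),"F",s["ft_force"].round(2),"T",s["ft_torque"].round(2),"open",round(s["opening"]*1000,1))
E
python3 - <<'E'
from h import *
st(); tops("top"); tops("side")
im,d=vision.grab_frame("wrist"); save(im,"w1.png"); c,T=cal("wrist"); print(c,-T[:3,:3].T@T[:3,3])
E
```

```text
t 2.4 tcp [ 444.1 -343.4  245.5] yaw 0.89 F [-0.06  1.26  0.72] T [-0.05  0.07 -0.05] open 30.0
top slab 500 [577.  298.4 149.5  16.3  84. ] z med 0.1111 mean [576.2 298.7]
top slab 329 [529.3 305.8 151.2  13.4  83.6] z med 0.112 mean [529.4 304.3]
top slab 49 [525.1 327.3 101.9   2.3  84. ] z med 0.1059 mean [525.1 326.8]
top slab 46 [471.3  35.2  54.9   8.1  77.4] z med 0.1112 mean [471.2  36.2]
top slab 69 [455.1 -37.8  87.4   7.7  78. ] z med 0.1115 mean [455.2 -37.1]
top slab 475 [482.8 318.4 150.8  14.9  84.2] z med 0.1114 mean [481.7 319.2]
top sep 312 [ 575.1 -314.4  158.2    9.7  -89. ] z med 0.1167 mean [ 574.4 -314.8]
top sep 291 [ 532.8 -317.6  153.4    9.1  -88.3] z med 0.117 mean [ 532.3 -318.4]
top sep 209 [ 490.7 -301.8  112.3    8.8  -89.1] z med 0.117 mean [ 490.1 -302.1]
top sep 160 [ 448.2 -282.1   83.8    7.9  -89.1] z med 0.1169 mean [ 447.9 -280.8]
side slab 207 [571.9 297.  153.6  13.1  88. ] z med 0.1071 mean [570.9 283.4]
side slab 214 [529.9 304.3 155.3  15.4  84.9] z med 0.1073 mean [524.3 288.6]
side slab 186 [482.1 314.2 152.5  15.   85.3] z med 0.1071 m
[... 227 characters left out ...]
2] z med 0.1162 mean [ 532.2 -327.6]
side sep 790 [ 576.3 -341.7  110.3   11.3  -88.8] z med 0.1161 mean [ 574.4 -344.8]
side sep 1191 [ 491.7 -328.   160.5   11.2  -89.2] z med 0.1163 mean [ 490.4 -334.1]
side sep 1197 [ 450.  -322.1  160.1   10.5  -88.7] z med 0.1164 mean [ 448.4 -327.5]
{'fx': 371.64829954431775, 'fy': 371.64829954431775, 'cx': 317.83972400577113, 'cy': 244.67398721660385, 'camera_from_world': array([[ 0.99980495,  0.01656072, -0.01076106, -0.43639895],
       [ 0.01892181, -0.95932754,  0.28166049, -0.3846951 ],
       [-0.00565888, -0.28180917, -0.95945379,  0.36155403],
       [ 0.        ,  0.        ,  0.        ,  1.        ]])} [ 0.44563895 -0.25993229  0.45055168]
```

Call:
apply_moves(
  rows=[
    [[5,22,0],0.3,30],
    [[0,0,-40],0,30],
    [[0,0,-40],0,30],
    [[0,0,-20],0,30],
    [[0,0,0],0,30],
    [[0,0,0],0,30],
  ],
)

```text
clock: 3.15
tcp_pos: [0.4515, -0.3131, 0.1478]
eef_rot: [1.0, 0.016, -0.003, 0.002]
ft_force: [0.3, 0.3, -0.1]
opening: 0.0302
```

Call:
apply_moves(
  rows=[
    [[-2,-6,0],-0.5,30],
    [[0,0,-20],0,30],
    [[0,0,-20],0,30],
    [[0,0,-10],0,30],
    [[0,0,0],0,30],
  ],
)

```text
clock: 3.65
tcp_pos: [0.4519, -0.3218, 0.1039]
eef_rot: [1.0, 0.011, 0.002, 0.005]
ft_force: [-0.5, 0.6, -0.2]
opening: 0.0298
```

Call:
apply_moves(
  rows=[
    [[-2,0,-10],0,30],
    [[0,0,-4],0,30],
    [[0,0,0],0,30],
    [[0,0,0],0,0],
    [[0,0,0],0,0],
    [[0,0,0],0,0],
    [[0,0,0],0,0],
    [[0,0,0],0,0],
  ],
)

```text
clock: 4.45
tcp_pos: [0.4509, -0.323, 0.0924]
eef_rot: [1.0, 0.011, 0.004, 0.007]
ft_force: [0.0, 0.4, -0.1]
opening: 0.0073
```

Call:
apply_moves(
  rows=[
    [[0,0,5],0,0],
    [[0,0,15],0,0],
    [[0,0,25],0,0],
    [[0,0,40],0,0],
    [[0,0,40],0,0],
    [[0,0,30],0,0],
    [[0,0,10],0,0],
    [[0,0,0],0,0],
  ],
)

```text
clock: 5.25
tcp_pos: [0.4493, -0.3216, 0.2644]
eef_rot: [1.0, 0.011, 0.003, 0.006]
ft_force: [-0.2, -0.7, -1.5]
opening: 0.0073
```

```bash
python3 - <<'E'
from h import *
st()
im,d=vision.grab_frame("side"); save(im,"s1.png")
E
```

```text
t 5.25 tcp [ 449.3 -321.6  264.4] yaw 1.22 F [-0.24 -0.73 -1.55] T [-0.04  0.07 -0.04] open 7.3
```

View pics/s1.png

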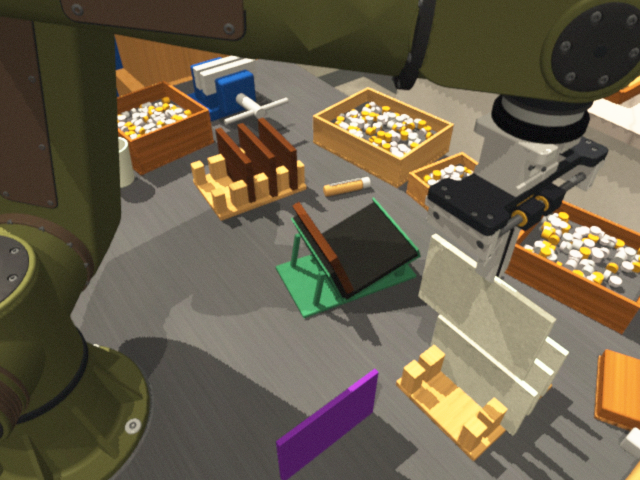

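Call:
apply_moves(
  rows=[
    [[7,30,0],-2,0],
    [[7,45,0],-4,0],
    [[7,45,0],-4,0],
    [[7,45,0],-3.4,0],
    [[7,45,0],0,0],
    [[7,42,0],0,0],
    [[5,25,0],0,0],
    [[4,10,0],0,0],
    [[0,0,0],0,0],
    [[0,0,0],0,0],
  ],
)

```text
clock: 6.3
tcp_pos: [0.4947, -0.0237, 0.2442]
eef_rot: [0.994, -0.112, -0.011, 0.003]
ft_force: [0.1, -0.4, -1.0]
opening: 0.0073
```

Call:
apply_moves(
  rows=[
    [[1,5,-20],0.7,0],
    [[0,0,-30],0,0],
    [[0,0,-25],0,0],
    [[0,0,-15],0,0],
    [[0,0,-10],0,0],
    [[0,0,0],0,0],
  ],
)

```text
clock: 6.9
tcp_pos: [0.4944, -0.0264, 0.139]
eef_rot: [0.994, -0.11, -0.012, 0.004]
ft_force: [-0.5, 0.3, 0.1]
opening: 0.0075
```

```bash
cat >> h.py <<'E'
C0=np.array([473.4,-13.3]); CY=-12.2
def cr():
    s=status.state(); a=np.radians(CY); hx=np.array([np.cos(a),np.sin(a)]); d=s["tcp_pos"][:2]*1000-C0
    from scipy.spatial.transform import Rotation as R
    z=R.from_quat(s["eef_rot"]).apply([0,0,1])
    f=s["ft_force"]
    print("cradle h %.1f y %.1f z %.1f | tool-tilt h %.4f | Fh %.2f Fz %.2f"%(d@hx, d@[-hx[1],hx[0]], s["tcp_pos"][2]*1000, z[:2]@hx, f[:2]@hx, f[2]),"yaw err %.2f"%(yaw()-CY))
E
python3 - <<'E'
from h import *
st();cr()
im,d,W=cloud("side"); save(cv2.resize(im[150:350,200:500],(750,500)),"s2.png")
E
```

```text
t 6.9 tcp [494.4 -26.4 139. ] yaw -12.68 F [-0.46  0.26  0.1 ] T [-0.07  0.05 -0.01] open 7.5
cradle h 23.3 y -8.4 z 139.0 | tool-tilt h -0.0225 | Fh -0.50 Fz 0.10 yaw err -0.48
```

View pics/s2.png

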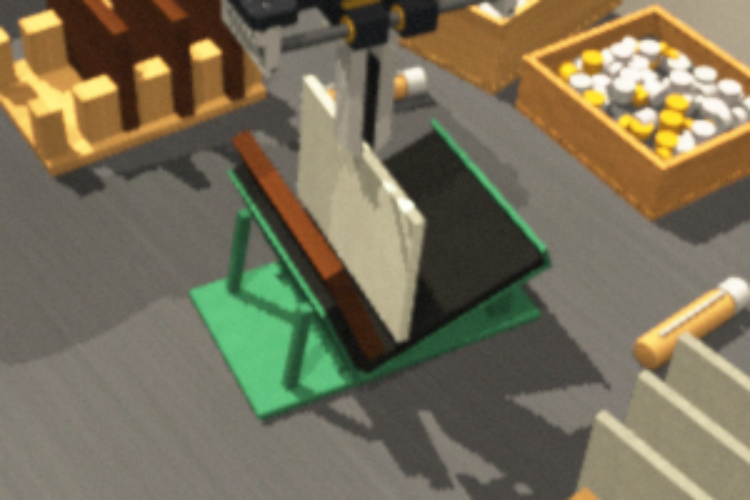

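Call:
apply_moves(
  rows=[
    [[1,6,0],0.4,0],
    [[0,0,0],0,0],
    [[0,0,-5],0,0],
    [[0,0,-5],0,0],
    [[0,0,0],0,0],
  ],
)

```text
clock: 7.45
tcp_pos: [0.4972, -0.0205, 0.1317]
eef_rot: [0.994, -0.107, -0.009, 0.004]
ft_force: [0.2, -0.8, 0.1]
opening: 0.0074
```

```bash
python3 -c "
from h import *
st();cr()"
```

```text
t 7.45 tcp [497.2 -20.5 131.7] yaw -12.26 F [ 0.23 -0.84  0.12] T [-0.02  0.02  0.  ] open 7.4
cradle h 24.7 y -2.0 z 131.7 | tool-tilt h -0.0168 | Fh 0.40 Fz 0.12 yaw err -0.06
```

Call:
apply_moves(
  rows=[
    [[-4,1,-3],0,0],
    [[-3,1,-3],0,0],
    [[-1,0,-2],0,0],
    [[0,0,-1],0,0],
    [[0,0,0],0,0],
  ],
)

```text
clock: 7.95
tcp_pos: [0.4885, -0.0183, 0.1221]
eef_rot: [0.994, -0.107, -0.008, 0.004]
ft_force: [0.8, 0.3, -0.1]
opening: 0.0074
```

```bash
python3 -c "
from h import *
st();cr()"
```

```text
t 7.95 tcp [488.5 -18.3 122.1] yaw -12.26 F [ 0.84  0.27 -0.11] T [-0.13 -0.1   0.03] open 7.4
cradle h 15.8 y -1.7 z 122.1 | tool-tilt h -0.0161 | Fh 0.77 Fz -0.11 yaw err -0.06
```

Call:
apply_moves(
  rows=[
    [[0,0,-2],0,0],
    [[0,0,-2],0,0],
    [[0,0,0],0,0],
  ],
)

```text
clock: 8.25
tcp_pos: [0.4914, -0.0185, 0.1217]
eef_rot: [0.994, -0.107, -0.004, 0.004]
ft_force: [-0.0, 0.2, 0.3]
opening: 0.0072
```

```bash
python3 -c "
from h import *
st();cr()"
```

```text
t 8.25 tcp [491.4 -18.5 121.7] yaw -12.26 F [-0.04  0.18  0.34] T [-0.09  0.1   0.03] open 7.2
cradle h 18.7 y -1.3 z 121.7 | tool-tilt h -0.0078 | Fh -0.08 Fz 0.34 yaw err -0.06
```

Call:
apply_moves(
  rows=[
    [[-2,0,-2],0,0],
    [[-1,0,-1],0,0],
    [[0,0,0],0,0],
    [[0,0,0],0,14],
    [[0,0,0],0,18],
    [[0,0,0],0,20],
    [[0,0,0],0,20],
    [[0,0,5],0,20],
    [[0,0,5],0,20],
    [[0,0,8],0,20],
    [[0,0,0],0,20],
  ],
)

```text
clock: 9.35
tcp_pos: [0.49, -0.0183, 0.1403]
eef_rot: [0.994, -0.107, -0.002, 0.003]
ft_force: [-0.1, 0.0, 0.1]
opening: 0.0199
```

```bash
python3 -c "
from h import *
st();cr()
im,d,W=cloud('side'); save(cv2.resize(im[150:350,200:500],(750,500)),'s3.png')"
```

```text
t 9.35 tcp [490.  -18.3 140.3] yaw -12.26 F [-0.1   0.05  0.13] T [-0.06  0.06 -0.07] open 19.9
cradle h 17.3 y -1.3 z 140.3 | tool-tilt h -0.0030 | Fh -0.11 Fz 0.13 yaw err -0.06
```

View pics/s3.png

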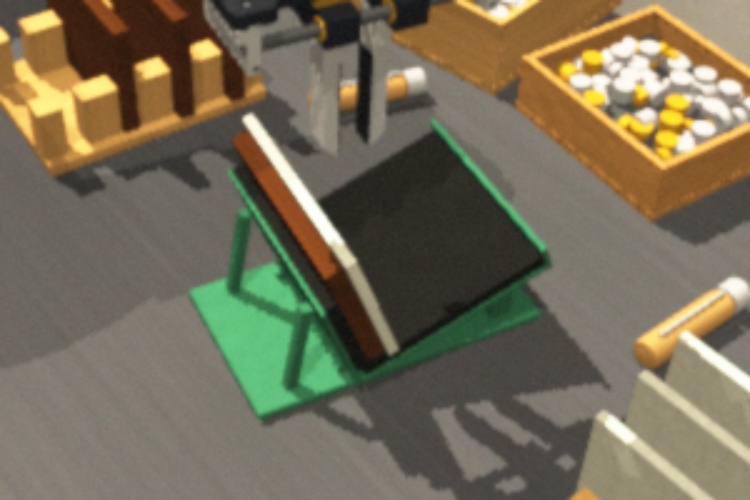

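Call:
apply_moves(
  rows=[
    [[0,10,40],2,30],
    [[0,40,40],4.3,30],
    [[0,45,0],0,30],
    [[-1,45,0],0,30],
    [[-1,45,0],0,30],
    [[-2,45,0],0,30],
    [[-2,40,0],0,30],
    [[-2,30,0],0,30],
    [[0,15,0],0,30],
    [[0,0,0],0,30],
    [[0,0,0],0,30],
  ],
)

```text
clock: 10.5
tcp_pos: [0.4786, 0.3044, 0.2191]
eef_rot: [0.999, -0.051, -0.002, 0.003]
ft_force: [-0.7, -0.8, -0.4]
opening: 0.0299
```

```bash
python3 -c "
from h import *
st();tops('top');tops('side')"
```

```text
t 10.5 tcp [478.6 304.4 219.1] yaw -5.87 F [-0.66 -0.76 -0.35] T [-0.06  0.03 -0.03] open 29.9
top slab 360 [575.4 280.9 112.6  16.3  84.2] z med 0.111 mean [574.6 280.1]
top slab 234 [525.6 275.2  89.9  14.2  83.2] z med 0.111 mean [525.3 277. ]
top slab 168 [478.  268.4  49.3  15.2  83.8] z med 0.1115 mean [476.8 268.8]
top sep 321 [ 575.  -315.   159.6   10.3  -89. ] z med 0.1166 mean [ 574.3 -314.5]
top sep 314 [ 533.1 -320.1  158.7    9.6  -88.9] z med 0.1167 mean [ 532.5 -320.6]
top sep 313 [ 491.3 -326.   160.6    9.4  -88.7] z med 0.1169 mean [ 490.7 -325.8]
top sep 66 [470.1  -1.5  93.6   7.1  77.5] z med 0.1169 mean [469.6  -1.6]
side slab 361 [577.5 296.5 152.7  17.3  84.2] z med 0.1101 mean [575.2 296. ]
side slab 406 [530.3 303.  153.   16.7  84. ] z med 0.1107 mean [528.  300.9]
side slab 435 [483.7 314.1 151.   15.9  84.2] z med 0.1109 mean [480.5 307.1]
side slab 86 [437.8 -79.1  20.6  14.2 -54.2] z med 0.1109 mean [438.5 -81.1]
side sep 35 [447.1 -89.2  10.9   2.6 -16.6] z med 0.1175 mean [447.1 -89.2]
side sep 1081 [ 575.8 -317.1  159.5   11.8  -88.6] z med 0.1162 mean [ 574.  -322.6]
side sep 1142 [ 533.5 -322.4  160.1   11.   -88.8] z med 0.1163 mean [ 532.1 -327.8]
side sep 1195 [ 492.  -328.4  159.7   11.   -88.9] z med 0.1163 mean [ 490.4 -334.1]
```

Call:
apply_moves(
  rows=[
    [[4,10,0],0,30],
    [[0,0,-30],0,30],
    [[0,0,-30],0,30],
    [[0,0,-20],0,30],
    [[0,0,-10],0,30],
    [[0,0,0],0,30],
  ],
)

```text
clock: 11.2
tcp_pos: [0.4862, 0.312, 0.1285]
eef_rot: [0.998, -0.055, -0.0, 0.002]
ft_force: [-0.9, -0.3, 0.3]
opening: 0.0302
```

```bash
python3 -c "
from h import *
st()"
```

```text
t 11.2 tcp [486.2 312.  128.5] yaw -6.32 F [-0.88 -0.3   0.34] T [-0.07  0.14  0.03] open 30.2
```

Call:
apply_moves(
  rows=[
    [[-2,3,-15],0.4,30],
    [[-1,0,-15],0,30],
    [[0,0,-8],0,30],
    [[0,0,-4],0,30],
    [[0,0,0],0,30],
    [[0,0,0],0,0],
    [[0,0,0],0,0],
    [[0,0,0],0,0],
    [[0,0,0],0,0],
    [[0,0,0],0,0],
  ],
  grip_force=20,
)

```text
clock: 12.2
tcp_pos: [0.4874, 0.3164, 0.093]
eef_rot: [0.999, -0.052, 0.004, -0.001]
ft_force: [-0.1, -0.5, 0.5]
opening: 0.0006
```

```bash
python3 -c "
from h import *
st()"
```

```text
t 12.2 tcp [487.4 316.4  93. ] yaw -6.02 F [-0.11 -0.54  0.53] T [-0.07  0.1  -0.  ] open 0.6
```

```bash
python3 -c "
from h import *
tops('side')
im,d,W=cloud('side'); save(cv2.resize(im[80:260,150:420],(780,520)),'s4.png')"
```

```text
side slab 383 [577.8 296.2 150.   16.2  84.2] z med 0.1102 mean [574.8 291.7]
side slab 421 [530.2 302.4 151.5  16.2  84.5] z med 0.1111 mean [527.4 292.6]
side slab 406 [482.9 315.  151.7  14.7  84.3] z med 0.1108 mean [479.7 305.4]
side slab 93 [436.4 -74.9  26.2  18.2 -65.3] z med 0.1105 mean [438.6 -80. ]
side sep 39 [447.5 -89.1  11.    3.4 -21.9] z med 0.117 mean [447.6 -89. ]
side sep 1091 [ 575.  -317.1  159.3   13.1  -89.8] z med 0.1162 mean [ 573.9 -322.9]
side sep 1138 [ 533.5 -322.4  160.8   11.4  -89.4] z med 0.1162 mean [ 532.2 -328. ]
side sep 1185 [ 491.6 -328.1  160.5   10.7  -88.9] z med 0.1164 mean [ 490.4 -334. ]
```

View pics/s4.png

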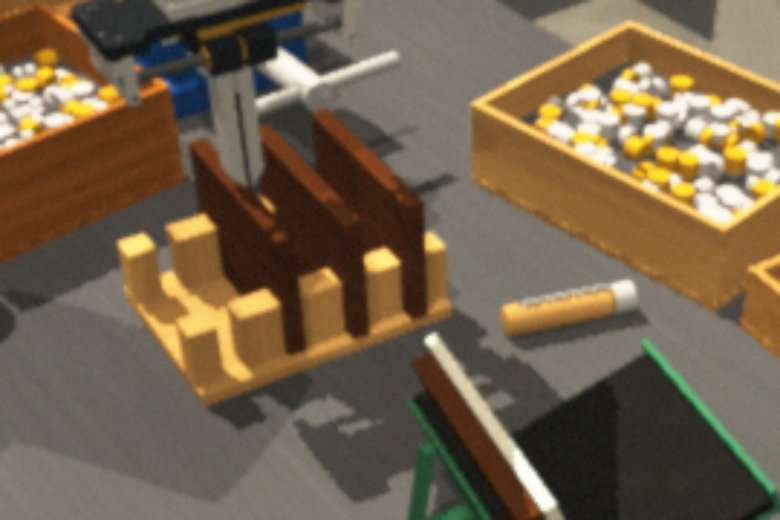

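```bash
python3 -c "
from h import *
st()
def proj(n,p):
    c,T=cal(n); q=T[:3,:3]@np.array(p)+T[:3,3]; return (c['fx']*q[0]/q[2]+c['cx'], c['fy']*q[1]/q[2]+c['cy'])
p=status.state()['tcp_pos']
for dz in(0,.019,.05): 
  u,v=proj('side',p+[0,0,dz]); print(u,v,'crop',(u-150)*2.89,(v-80)*2.89)
im,d=vision.grab_frame('wrist'); save(im,'w2.png')"
```

```text
t 12.3 tcp [487.4 316.3  92.8] yaw -6.02 F [ 0.37 -0.46  0.39] T [-0.12  0.03 -0.03] open 0.6
234.81115550677387 152.1597997779295 crop 245.1042394145765 208.54182135821625
233.79287863378718 144.31788768384175 crop 242.16141925164496 185.87869540630265
232.07647099996274 131.09955960515958 crop 237.2010011898923 147.6777272589112
```

View pics/w2.png

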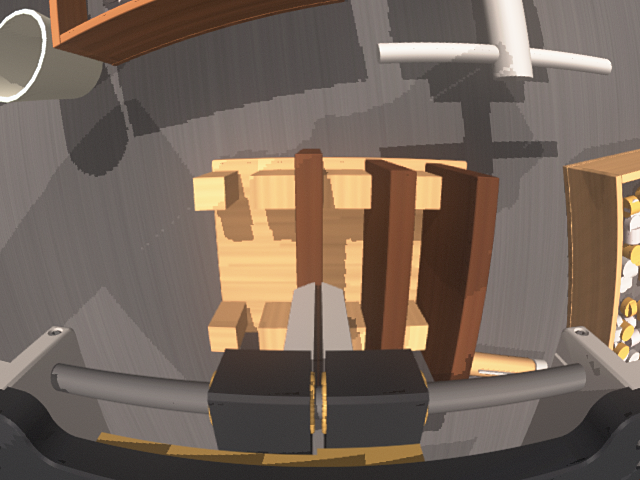

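Call:
apply_moves(
  rows=[
    [[0,0,0],0,30],
    [[0,0,0],0,30],
    [[0,0,0],0,30],
  ],
)

```text
clock: 12.65
tcp_pos: [0.4873, 0.3163, 0.0927]
eef_rot: [0.999, -0.052, 0.004, -0.001]
ft_force: [-0.2, -0.6, -0.8]
opening: 0.021
```

```bash
python3 -c "
from h import *
st(); tops('side')
im,d=vision.grab_frame('wrist'); im2,d2=vision.grab_frame('side')
save(np.hstack([cv2.resize(im[120:400,180:460],(400,400)),cv2.resize(im2[80:200,190:310],(400,400))]),'w3.png')"
```

```text
t 12.65 tcp [487.3 316.3  92.7] yaw -6.01 F [-0.24 -0.58 -0.8 ] T [-0.1   0.06 -0.02] open 21.0
side slab 383 [578.3 297.3 153.6  16.8  84. ] z med 0.1104 mean [574.9 292.2]
side slab 370 [529.6 298.4 142.1  16.6  83.7] z med 0.1109 mean [526.3 281.8]
side slab 47 [484.3 366.5  48.7   8.6  78.2] z med 0.1094 mean [484.5 375.2]
side slab 268 [480.3 287.6  95.7  15.3  84. ] z med 0.1108 mean [478.  278.4]
side slab 88 [436.8 -71.   33.2  17.6 -73.1] z med 0.1108 mean [439.  -79.5]
side sep 35 [447.5 -88.8  11.2   3.7 -20.4] z med 0.1171 mean [447.5 -88.9]
side sep 1077 [ 575.9 -316.7  159.8   12.   -88.9] z med 0.1163 mean [ 574.  -321.9]
side sep 1144 [ 533.9 -322.6  159.6   11.7  -89. ] z med 0.1162 mean [ 532.2 -328. ]
side sep 1185 [ 491.5 -328.3  160.1   11.   -88.8] z med 0.1164 mean [ 490.4 -333.9]
```

View pics/w3.png

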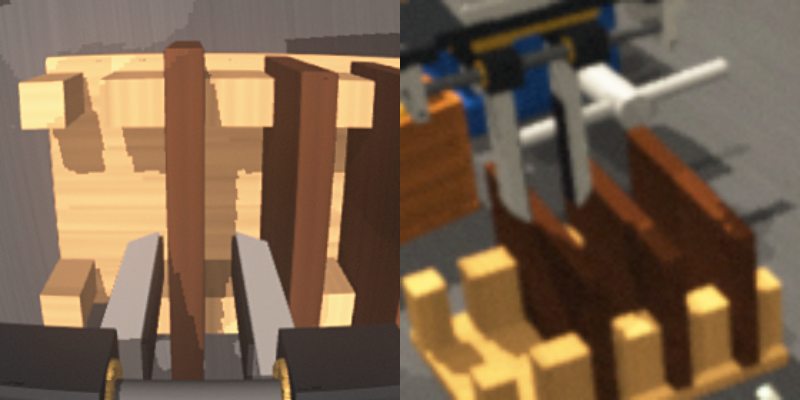

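Call:
apply_moves(
  rows=[
    [[-3,0,-6],0,30],
    [[-1,0,-6],0,30],
    [[0,0,-6],0,30],
    [[0,0,0],0,30],
    [[0,0,0],0,0],
    [[0,0,0],0,0],
    [[0,0,0],0,0],
    [[0,0,0],0,0],
    [[0,0,0],0,0],
    [[0,0,0],0,0],
  ],
)

```text
clock: 13.8
tcp_pos: [0.4827, 0.3161, 0.0726]
eef_rot: [0.999, -0.052, 0.003, -0.0]
ft_force: [0.2, 0.4, -0.9]
opening: 0.0133
```

```bash
python3 -c "
from h import *
st()"
```

```text
t 13.8 tcp [482.7 316.1  72.6] yaw -6.01 F [ 0.19  0.43 -0.89] T [-0.03  0.04 -0.01] open 13.3
```

Call:
apply_moves(
  rows=[
    [[0,0,5],0,0],
    [[0,0,12],0,0],
    [[0,0,20],0,0],
    [[0,0,35],0,0],
    [[0,0,40],0,0],
    [[0,0,35],0,0],
    [[0,0,20],0,0],
    [[0,0,0],0,0],
  ],
)

```text
clock: 14.6
tcp_pos: [0.481, 0.3152, 0.252]
eef_rot: [0.999, -0.052, 0.004, -0.001]
ft_force: [-0.1, 0.3, -1.0]
opening: 0.0139
```

```bash
python3 -c "
from h import *
st()"
```

```text
t 14.6 tcp [481.  315.2 252. ] yaw -6.02 F [-0.11  0.27 -1.04] T [-0.09  0.08 -0.01] open 13.9
```

Call:
apply_moves(
  rows=[
    [[3,-25,0],-2,0],
    [[4,-42,0],-2.2,0],
    [[4,-45,0],-2,0],
    [[4,-45,0],0,0],
    [[4,-45,0],0,0],
    [[4,-45,0],0,0],
    [[3,-40,0],0,0],
    [[2,-25,0],0,0],
    [[0,-10,0],0,0],
    [[0,0,0],0,0],
    [[0,0,0],0,0],
  ],
)

```text
clock: 15.7
tcp_pos: [0.5035, -0.0178, 0.244]
eef_rot: [0.994, -0.108, -0.0, -0.0]
ft_force: [-0.6, 0.2, -2.0]
opening: 0.0136
```

```bash
python3 -c "
from h import *
st();cr()"
```

```text
t 15.7 tcp [503.5 -17.8 244. ] yaw -12.35 F [-0.62  0.2  -2.02] T [-0.06  0.04  0.03] open 13.6
cradle h 30.4 y 2.0 z 244.0 | tool-tilt h -0.0004 | Fh -0.65 Fz -2.02 yaw err -0.15
```

Call:
apply_moves(
  rows=[
    [[2,-2,-30],0,0],
    [[0,0,-35],0,0],
    [[0,0,-30],0,0],
    [[0,0,-15],0,0],
    [[0,0,-8],0,0],
    [[0,0,-4],0,0],
    [[0,0,0],0,0],
  ],
)

```text
clock: 16.4
tcp_pos: [0.5055, -0.0112, 0.1184]
eef_rot: [0.995, -0.103, 0.001, -0.001]
ft_force: [0.2, 0.4, -1.8]
opening: 0.0136
```

```bash
python3 -c "
from h import *
st();cr()"
```

```text
t 16.4 tcp [505.5 -11.2 118.4] yaw -11.79 F [ 0.16  0.36 -1.8 ] T [-0.08  0.08 -0.01] open 13.6
cradle h 30.9 y 8.8 z 118.4 | tool-tilt h 0.0019 | Fh 0.08 Fz -1.80 yaw err 0.41
```

Call:
apply_moves(
  rows=[
    [[-1,-4,0],-0.4,0],
    [[-1,-4,0],0,0],
    [[0,0,-4],0,0],
    [[-1,0,-3],0,0],
    [[-2,0,-2],0,0],
    [[-1,0,-2],0,0],
    [[0,0,0],0,0],
  ],
)

```text
clock: 17.1
tcp_pos: [0.5002, -0.02, 0.1091]
eef_rot: [0.994, -0.107, 0.003, -0.001]
ft_force: [-0.8, -1.2, -1.9]
opening: 0.0136
```

```bash
python3 -c "
from h import *
st();cr()"
```

```text
t 17.1 tcp [500.2 -20.  109.1] yaw -12.24 F [-0.81 -1.22 -1.87] T [-0.09  0.09  0.07] open 13.6
cradle h 27.6 y -0.8 z 109.1 | tool-tilt h 0.0063 | Fh -0.53 Fz -1.87 yaw err -0.04
```

Call:
apply_moves(
  rows=[
    [[-1,0,-2],0,0],
    [[-1,0,-2],0,0],
    [[0,0,-1],0,0],
    [[0,0,0],0,0],
  ],
)

```text
clock: 17.5
tcp_pos: [0.4995, -0.0198, 0.1066]
eef_rot: [0.994, -0.106, 0.006, -0.001]
ft_force: [-1.8, 0.1, -0.1]
opening: 0.0138
```

```bash
python3 -c "
from h import *
st();cr()"
```

```text
t 17.5 tcp [499.5 -19.8 106.6] yaw -12.22 F [-1.8   0.11 -0.12] T [-0.08  0.31  0.02] open 13.8
cradle h 26.8 y -0.9 z 106.6 | tool-tilt h 0.0108 | Fh -1.78 Fz -0.12 yaw err -0.02
```

Call:
apply_moves(
  rows=[
    [[-1,0,-1],0,0],
    [[0,0,0],0,18],
    [[0,0,0],0,22],
    [[0,0,0],0,26],
    [[0,0,0],0,26],
    [[0,0,5],0,26],
    [[0,0,8],0,26],
    [[0,0,12],0,26],
    [[0,0,15],0,26],
    [[0,0,15],0,26],
    [[0,0,0],0,26],
  ],
)

```text
clock: 18.6
tcp_pos: [0.4994, -0.0198, 0.1668]
eef_rot: [0.994, -0.106, 0.008, -0.001]
ft_force: [-0.0, -0.2, -0.3]
opening: 0.0261
```

```bash
cat >> h.py <<'E'
def stack():
    a=np.radians(CY); hx=np.array([np.cos(a),np.sin(a)]); hy=np.array([-hx[1],hx[0]]); c,s=np.cos(np.radians(20)),np.sin(np.radians(20))
    for n in("top","side"):
        im,d,W=cloud(n); P=W*1000; h=(P[...,:2]-C0)@hx; y=(P[...,:2]-C0)@hy; z=P[...,2]-34
        X=c*h+s*z; Z=-s*h+c*z
        H,S,V=masks(im,W); col=np.where((H<18)&(S>90)&(V<150),1,np.where((S<75)&(V>100),2,0))
        near=(abs(y)<90)&(X>-10)&(X<140)&(Z>8)&(Z<125)
        m=near&(abs(y)<70)&(Z>15)
        for k,nm in((1,"slab"),(2,"sep")):
            # top edge points
            for cc in comps(near&(col==k)&(Z>85),W,25):
                print(n,nm,cc.sum(),"X",np.percentile(X[cc],[3,50,97]).round(1),"Z",np.percentile(Z[cc],[50,97]).round(1),"y",np.percentile(y[cc],[1,99]).round(1))
    save(cv2.resize(im[150:350,200:500],(750,500)),'stack_%d.png'%(status.state()["clock"]*10))
E
python3 -c "
from h import *
st();cr();stack()"; ls pics
```

```text
t 18.6 tcp [499.4 -19.8 166.8] yaw -12.22 F [-0.04 -0.18 -0.26] T [-0.11  0.08 -0.01] open 26.1
cradle h 26.8 y -0.8 z 166.8 | tool-tilt h 0.0150 | Fh 0.00 Fz -0.26 yaw err -0.02
side slab 458 X [27.  32.7 37.6] Z [100.6 102.8] y [-75.4  73.8]
side slab 545 X [ 2.  9. 15.] Z [100.5 102.6] y [-75.3  73.3]
side sep 455 X [15.9 19.8 24.9] Z [106.5 108.6] y [-80.5  78.2]
s1.png
s2.png
s3.png
s4.png
side0.png
stack_187.png
top0.png
w1.png
w2.png
w3.png
```

Call:
apply_moves(
  rows=[
    [[0,-5,40],3,26],
    [[0,-35,35],5,26],
    [[-1,-45,0],5,26],
    [[-1,-45,0],0.4,26],
    [[-1,-45,0],0,26],
    [[-1,-45,0],0,26],
    [[-1,-40,0],0,26],
    [[-1,-25,0],0,26],
    [[0,-10,0],0,26],
    [[0,0,0],0,26],
    [[0,0,0],0,26],
  ],
)

```text
clock: 19.8
tcp_pos: [0.4878, -0.3237, 0.2341]
eef_rot: [1.0, 0.017, 0.001, -0.003]
ft_force: [-1.3, 0.0, -0.5]
opening: 0.0261
```

```bash
python3 -c "
from h import *
st();tops('side')"
```

```text
t 19.8 tcp [ 487.8 -323.7  234.1] yaw 1.93 F [-1.32  0.04 -0.45] T [-0.07  0.09 -0.02] open 26.1
side slab 211 [572.  296.4 151.8  13.3  88.3] z med 0.1073 mean [571.1 284.2]
side slab 234 [529.9 303.2 153.3  15.8  84.1] z med 0.1085 mean [525.3 290.7]
side slab 100 [436.3 -62.8  46.9  20.5 -82.1] z med 0.1112 mean [438.6 -77. ]
side slab 65 [463.8 -86.9  18.5   3.5 -14.3] z med 0.111 mean [463.6 -87. ]
side sep 38 [447.9 -89.   12.6   3.7 -10.8] z med 0.1166 mean [447.5 -89.2]
side sep 1089 [ 575.6 -317.5  158.7   11.3  -88.7] z med 0.1161 mean [ 574.  -322.2]
side sep 1142 [ 533.3 -322.4  160.4   10.5  -89. ] z med 0.1163 mean [ 532.2 -327.5]
side sep 1192 [ 492.  -328.   160.4   11.9  -89.4] z med 0.1163 mean [ 490.3 -333.8]
```

Call:
apply_moves(
  rows=[
    [[3,-3,-15],-0.7,26],
    [[0,0,-35],0,26],
    [[0,0,-35],0,26],
    [[0,0,-20],0,26],
    [[0,0,-6],0,26],
    [[0,0,0],0,26],
  ],
)

```text
clock: 20.45
tcp_pos: [0.4925, -0.3207, 0.1168]
eef_rot: [1.0, 0.013, 0.001, -0.003]
ft_force: [0.1, -0.6, -0.0]
opening: 0.0257
```

```bash
python3 -c "
from h import *
st()"
```

```text
t 20.45 tcp [ 492.5 -320.7  116.8] yaw 1.45 F [ 0.15 -0.65 -0.02] T [-0.12  0.05  0.01] open 25.7
```

Call:
apply_moves(
  rows=[
    [[-1,-6,0],-0.2,26],
    [[0,0,-14],0,26],
    [[0,0,-12],0,26],
    [[0,0,-4],0,26],
    [[0,0,0],0,26],
    [[0,0,0],0,0],
    [[0,0,0],0,0],
    [[0,0,0],0,0],
    [[0,0,0],0,0],
    [[0,0,0],0,0],
  ],
)

```text
clock: 21.45
tcp_pos: [0.493, -0.3278, 0.0878]
eef_rot: [1.0, 0.011, 0.003, -0.001]
ft_force: [0.2, -0.2, -0.5]
opening: 0.0078
```

```bash
python3 -c "
from h import *
st()"
```

```text
t 21.45 tcp [ 493.  -327.8   87.8] yaw 1.24 F [ 0.23 -0.25 -0.5 ] T [-0.08  0.07  0.03] open 7.8
```

Call:
apply_moves(
  rows=[
    [[0,0,5],0,0],
    [[0,0,12],0,0],
    [[0,0,25],0,0],
    [[0,0,40],0,0],
    [[0,0,40],0,0],
    [[0,0,30],0,0],
    [[0,0,15],0,0],
    [[0,0,0],0,0],
  ],
)

```text
clock: 22.25
tcp_pos: [0.4916, -0.3267, 0.268]
eef_rot: [1.0, 0.011, 0.005, -0.0]
ft_force: [0.2, 0.1, -1.2]
opening: 0.0076
```

Call:
apply_moves(
  rows=[
    [[4,28,0],-2.5,0],
    [[4,43,0],-4,0],
    [[4,45,0],-4,0],
    [[4,45,0],-2.9,0],
    [[4,45,0],0,0],
    [[4,42,0],0,0],
    [[2,28,0],0,0],
    [[0,14,0],0,0],
    [[0,4,0],0,0],
    [[0,0,0],0,0],
  ],
)

```text
clock: 23.25
tcp_pos: [0.5132, -0.0213, 0.2627]
eef_rot: [0.994, -0.112, 0.001, -0.0]
ft_force: [-0.4, -0.7, 0.1]
opening: 0.0081
```

```bash
python3 -c "
from h import *
st();cr()"
```

```text
t 23.25 tcp [513.2 -21.3 262.7] yaw -12.83 F [-0.37 -0.67  0.14] T [-0.16  0.04  0.01] open 8.1
cradle h 40.6 y 0.5 z 262.7 | tool-tilt h 0.0025 | Fh -0.22 Fz 0.14 yaw err -0.63
```

Call:
apply_moves(
  rows=[
    [[2,-3,-25],0.6,0],
    [[1,-1,-35],0,0],
    [[0,0,-35],0,0],
    [[0,0,-18],0,0],
    [[0,0,-8],0,0],
    [[0,0,-4],0,0],
    [[0,0,0],0,0],
  ],
)

```text
clock: 23.95
tcp_pos: [0.5156, -0.0317, 0.1335]
eef_rot: [0.994, -0.109, 0.002, -0.0]
ft_force: [-0.6, -0.5, -0.4]
opening: 0.0079
```

```bash
python3 -c "
from h import *
st();cr()"
```

```text
t 23.95 tcp [515.6 -31.7 133.5] yaw -12.56 F [-0.57 -0.51 -0.41] T [-0.07  0.09 -0.05] open 7.9
cradle h 45.2 y -9.0 z 133.5 | tool-tilt h 0.0040 | Fh -0.45 Fz -0.41 yaw err -0.36
```

Call:
apply_moves(
  rows=[
    [[1,5,0],0.3,0],
    [[1,4,0],0,0],
    [[-3,0,-2],0,0],
    [[-2,0,-2],0,0],
    [[-2,0,-2],0,0],
    [[-1,0,-1],0,0],
    [[0,0,0],0,0],
  ],
)

```text
clock: 24.65
tcp_pos: [0.5105, -0.022, 0.1291]
eef_rot: [0.994, -0.106, 0.005, -0.0]
ft_force: [-0.4, -0.2, -0.3]
opening: 0.0076
```

```bash
python3 -c "
from h import *
st();cr()"
```

```text
t 24.65 tcp [510.5 -22.  129.1] yaw -12.21 F [-0.4  -0.22 -0.34] T [-0.08  0.12 -0.01] open 7.6
cradle h 38.1 y -0.7 z 129.1 | tool-tilt h 0.0090 | Fh -0.34 Fz -0.34 yaw err -0.01
```

Call:
apply_moves(
  rows=[
    [[0,0,-2],0,0],
    [[-1,0,-2],0,0],
    [[0,0,-2],0,0],
    [[0,0,-1],0,0],
    [[0,0,0],0,0],
  ],
)

```text
clock: 25.15
tcp_pos: [0.5113, -0.0226, 0.1243]
eef_rot: [0.994, -0.107, 0.008, 0.0]
ft_force: [-0.3, -0.8, -0.6]
opening: 0.0078
```

```bash
python3 -c "
from h import *
st();cr()"
```

```text
t 25.15 tcp [511.3 -22.6 124.3] yaw -12.23 F [-0.27 -0.8  -0.55] T [-0.01  0.3   0.04] open 7.8
cradle h 39.0 y -1.1 z 124.3 | tool-tilt h 0.0151 | Fh -0.09 Fz -0.55 yaw err -0.03
```

Call:
apply_moves(
  rows=[
    [[-2,0,0],0,0],
    [[-2,0,-1],0,0],
    [[0,0,-1],0,0],
    [[0,0,0],0,14],
    [[0,0,0],0,18],
    [[0,0,0],0,20],
    [[0,0,5],0,20],
    [[0,0,8],0,20],
    [[0,0,12],0,20],
    [[0,0,20],0,20],
    [[0,0,20],0,24],
    [[0,0,0],0,26],
  ],
)

```text
clock: 26.35
tcp_pos: [0.5077, -0.0226, 0.194]
eef_rot: [0.994, -0.107, 0.01, 0.0]
ft_force: [0.3, 0.6, -0.2]
opening: 0.0258
```

```bash
python3 -c "
from h import *
st();cr();stack();tops('side')"
```

```text
t 26.35 tcp [507.7 -22.6 194. ] yaw -12.23 F [ 0.29  0.56 -0.15] T [-0.05  0.07 -0.08] open 25.8
cradle h 35.5 y -1.8 z 194.0 | tool-tilt h 0.0193 | Fh 0.16 Fz -0.15 yaw err -0.03
side slab 457 X [26.9 32.4 37.2] Z [100.7 102.6] y [-75.   72.9]
side slab 580 X [ 2.   8.8 14.8] Z [100.6 102.8] y [-75.  72.]
side sep 437 X [37.8 41.5 45.5] Z [106.5 108.7] y [-82.9  75. ]
side sep 455 X [15.9 19.8 24.8] Z [106.3 108.7] y [-80.4  78.1]
side slab 36 [585.9 321.1  95.8   5.2  83.7] z med 0.1141 mean [586.  320.6]
side slab 231 [575.  296.6 152.2  15.6  86.7] z med 0.1078 mean [571.6 283. ]
side slab 262 [530.1 304.6 153.6  16.3  84.4] z med 0.1089 mean [526.3 292.3]
side slab 114 [440.4 -43.6  83.   19.9  88.1] z med 0.111 mean [439.6 -70.2]
side slab 60 [463.2 -86.9  17.9   3.3 -13.6] z med 0.1107 mean [463.1 -86.9]
side sep 40 [469.6 -96.   12.9   3.6 -12.5] z med 0.1177 mean [469.7 -96. ]
side sep 35 [447.7 -88.8  12.5   3.7 -14.6] z med 0.1168 mean [447.8 -88.9]
side sep 1073 [ 575.6 -318.1  157.2   11.   -88.9] z med 0.1162 mean [ 574.  -323.6]
side sep 1139 [ 533.5 -323.   159.6   11.1  -89. ] z med 0.1163 mean [ 532.1 -327.8]
```

Call:
apply_moves(
  rows=[
    [[2,20,30],2,30],
    [[3,42,12],4.3,30],
    [[3,45,0],0,30],
    [[3,45,0],0,30],
    [[3,45,0],0,30],
    [[3,45,0],0,30],
    [[3,40,0],0,30],
    [[2,25,0],0,30],
    [[0,12,0],0,30],
    [[0,0,0],0,30],
    [[0,0,0],0,30],
  ],
)

```text
clock: 27.6
tcp_pos: [0.5235, 0.3069, 0.2219]
eef_rot: [0.999, -0.051, -0.001, 0.003]
ft_force: [-0.4, -0.9, -0.1]
opening: 0.0302
```

```bash
python3 -c "
from h import *
st();tops('side')"|grep -v sep
```

```text
t 27.6 tcp [523.5 306.9 221.9] yaw -5.85 F [-0.44 -0.92 -0.09] T [-0.1   0.09  0.03] open 30.2
side slab 389 [577.9 297.7 153.7  16.7  84.1] z med 0.1103 mean [575.3 295.4]
side slab 437 [530.  302.8 150.6  16.3  84.9] z med 0.1109 mean [527.6 296.8]
side slab 65 [463.  -86.6  17.4   3.5 -10.1] z med 0.1111 mean [463.2 -86.9]
side slab 87 [437.3 -78.6  22.7  15.5 -60.9] z med 0.1105 mean [438.9 -81. ]
```

Call:
apply_moves(
  rows=[
    [[5,-2,-15],0,30],
    [[0,0,-30],0,30],
    [[0,0,-30],0,30],
    [[0,0,-15],0,30],
    [[0,0,-6],0,30],
    [[0,0,0],0,30],
  ],
)

```text
clock: 28.25
tcp_pos: [0.5304, 0.2971, 0.1197]
eef_rot: [0.998, -0.055, -0.001, 0.003]
ft_force: [0.0, 0.6, -0.3]
opening: 0.0301
```

```bash
python3 -c "
from h import *
st()"
```

```text
t 28.25 tcp [530.4 297.1 119.7] yaw -6.31 F [ 0.02  0.56 -0.25] T [-0.06  0.11  0.  ] open 30.1
```

Call:
apply_moves(
  rows=[
    [[-1,6,0],0.4,30],
    [[0,0,-18],0,30],
    [[0,0,-18],0,30],
    [[0,0,-8],0,30],
    [[0,0,-2],0,30],
    [[0,0,0],0,30],
    [[0,0,0],0,0],
    [[0,0,0],0,0],
    [[0,0,0],0,0],
    [[0,0,0],0,0],
    [[0,0,0],0,0],
    [[0,0,0],0,0],
  ],
)

```text
clock: 29.45
tcp_pos: [0.5327, 0.3052, 0.0801]
eef_rot: [0.999, -0.051, 0.004, -0.0]
ft_force: [-0.4, 0.1, -1.3]
opening: 0.0137
```

```bash
python3 -c "
from h import *
st()"
```

```text
t 29.45 tcp [532.7 305.2  80.1] yaw -5.86 F [-0.44  0.05 -1.31] T [-0.06  0.07 -0.  ] open 13.7
```

Call:
apply_moves(
  rows=[
    [[0,0,5],0,0],
    [[0,0,12],0,0],
    [[0,0,22],0,0],
    [[0,0,38],0,0],
    [[0,0,40],0,0],
    [[0,0,35],0,0],
    [[0,0,15],0,0],
    [[0,0,0],0,0],
  ],
)

```text
clock: 30.25
tcp_pos: [0.5312, 0.3043, 0.2597]
eef_rot: [0.999, -0.051, 0.005, -0.001]
ft_force: [-0.2, -1.4, -2.1]
opening: 0.014
```

Call:
apply_moves(
  rows=[
    [[0,-25,0],-2,0],
    [[0,-42,0],-2.3,0],
    [[0,-45,0],-2,0],
    [[0,-45,0],0,0],
    [[0,-45,0],0,0],
    [[0,-45,0],0,0],
    [[0,-38,0],0,0],
    [[0,-22,0],0,0],
    [[0,-10,0],0,0],
    [[0,0,0],0,0],
    [[0,0,0],0,0],
  ],
)

```text
clock: 31.35
tcp_pos: [0.5254, -0.0232, 0.2536]
eef_rot: [0.994, -0.107, 0.002, 0.0]
ft_force: [-0.6, 1.1, -1.2]
opening: 0.0137
```

```bash
python3 -c "
from h import *
st();cr()"
```

```text
t 31.35 tcp [525.4 -23.2 253.6] yaw -12.31 F [-0.61  1.15 -1.21] T [-0.09  0.06 -0.  ] open 13.7
cradle h 52.9 y 1.4 z 253.6 | tool-tilt h 0.0030 | Fh -0.84 Fz -1.21 yaw err -0.11
```

Call:
apply_moves(
  rows=[
    [[1,-2,-25],0,0],
    [[0,0,-35],0,0],
    [[0,0,-32],0,0],
    [[0,0,-16],0,0],
    [[0,0,-8],0,0],
    [[0,0,-3],0,0],
    [[0,0,0],0,0],
  ],
)

```text
clock: 32.05
tcp_pos: [0.5269, -0.0168, 0.1313]
eef_rot: [0.995, -0.103, 0.003, -0.0]
ft_force: [0.2, -0.2, -1.4]
opening: 0.0138
```

```bash
python3 -c "
from h import *
st();cr()"
```

```text
t 32.05 tcp [526.9 -16.8 131.3] yaw -11.77 F [ 0.19 -0.17 -1.37] T [-0.07  0.08  0.01] open 13.8
cradle h 53.0 y 7.9 z 131.3 | tool-tilt h 0.0053 | Fh 0.22 Fz -1.37 yaw err 0.43
```

Call:
apply_moves(
  rows=[
    [[-1,-4,0],-0.4,0],
    [[-1,-4,0],0,0],
    [[-1,0,-2],0,0],
    [[-2,0,-2],0,0],
    [[-1,0,-2],0,0],
    [[-1,0,-1],0,0],
    [[0,0,0],0,0],
  ],
)

```text
clock: 32.75
tcp_pos: [0.5205, -0.0256, 0.1266]
eef_rot: [0.994, -0.106, 0.005, -0.0]
ft_force: [0.6, 0.6, -2.1]
opening: 0.0137
```

```bash
python3 -c "
from h import *
st();cr()"
```

```text
t 32.75 tcp [520.5 -25.6 126.6] yaw -12.22 F [ 0.58  0.6  -2.05] T [-0.08  0.07 -0.01] open 13.7
cradle h 48.7 y -2.0 z 126.6 | tool-tilt h 0.0101 | Fh 0.44 Fz -2.05 yaw err -0.02
```

Call:
apply_moves(
  rows=[
    [[-1,0,-3],0,0],
    [[0,0,-2],0,0],
    [[0,0,-2],0,0],
    [[0,0,-1],0,0],
    [[0,0,0],0,0],
  ],
)

```text
clock: 33.25
tcp_pos: [0.5215, -0.0256, 0.1211]
eef_rot: [0.994, -0.106, 0.008, -0.0]
ft_force: [-2.5, 0.7, 0.5]
opening: 0.0137
```

```bash
python3 -c "
from h import *
st();cr()"
```

```text
t 33.25 tcp [521.5 -25.6 121.1] yaw -12.2 F [-2.47  0.74  0.54] T [-0.   0.5  0. ] open 13.7
cradle h 49.6 y -1.9 z 121.1 | tool-tilt h 0.0162 | Fh -2.57 Fz 0.54 yaw err -0.00
```

Call:
apply_moves(
  rows=[
    [[-2,0,0],0,0],
    [[-2,0,-1],0,0],
    [[-1,0,-1],0,0],
    [[0,0,0],0,18],
    [[0,0,0],0,22],
    [[0,0,0],0,26],
    [[0,0,5],0,26],
    [[0,0,8],0,26],
    [[0,0,14],0,26],
    [[0,0,20],0,26],
    [[0,0,20],0,26],
    [[0,0,0],0,26],
  ],
)

```text
clock: 34.45
tcp_pos: [0.5168, -0.0252, 0.1914]
eef_rot: [0.994, -0.106, 0.01, -0.001]
ft_force: [0.8, -0.6, -0.1]
opening: 0.0256
```

```bash
python3 -c "
from h import *
st();cr();stack();tops('side')"
```

```text
t 34.45 tcp [516.8 -25.2 191.4] yaw -12.2 F [ 0.78 -0.57 -0.11] T [-0.08  0.06 -0.03] open 25.6
cradle h 44.9 y -2.5 z 191.4 | tool-tilt h 0.0193 | Fh 0.88 Fz -0.11 yaw err -0.00
side slab 479 X [48.9 54.5 59.5] Z [100.6 102.8] y [-78.3  69.3]
side slab 471 X [26.4 32.2 37.1] Z [100.7 102.9] y [-75.3  71.9]
side slab 605 X [ 2.   8.6 14.9] Z [100.6 103. ] y [-75.   72.4]
side sep 458 X [37.9 41.7 46.9] Z [106.4 108.7] y [-82.8  75.5]
side sep 458 X [15.9 19.8 25. ] Z [106.4 108.6] y [-80.7  77. ]
side slab 249 [555.5 311.3 151.1  15.6  84.4] z med 0.1084 mean [551.1 302. ]
side slab 137 [446.4 -12.4 143.6  19.9  83.8] z med 0.1114 mean [442.2 -53.3]
side slab 62 [485.4 -95.7  18.    4.1 -12.6] z med 0.1115 mean [485.2 -95.1]
side slab 63 [462.9 -86.7  16.2   3.8  -6.6] z med 0.111 mean [462.9 -86.9]
side sep 33 [470.5 -95.8  13.3   3.2 -11.7] z med 0.1168 mean [469.7 -95.7]
side sep 39 [448.8 -88.6  13.2   4.9  10.3] z med 0.117 mean [447.7 -88.9]
side sep 1083 [ 575.3 -317.8  157.4   12.1  -88.6] z med 0.1161 mean [ 573.9 -322.8]
side sep 1143 [ 533.9 -322.5  160.2   11.4  -89. ] z med 0.1162 mean [ 532.2 -327.5]
```

Call:
apply_moves(
  rows=[
    [[2,-15,35],3,26],
    [[2,-38,15],5,26],
    [[3,-45,0],5,26],
    [[3,-45,0],0.4,26],
    [[3,-45,0],0,26],
    [[3,-42,0],0,26],
    [[3,-35,0],0,26],
    [[1,-20,0],0,26],
    [[0,-8,0],0,26],
    [[0,0,0],0,26],
    [[0,0,0],0,26],
  ],
)

```text
clock: 35.7
tcp_pos: [0.5309, -0.3272, 0.2263]
eef_rot: [1.0, 0.017, -0.001, -0.005]
ft_force: [-0.9, 0.5, 0.3]
opening: 0.0259
```

```bash
python3 -c "
from h import *
st();tops('side')"
```

```text
t 35.7 tcp [ 530.9 -327.2  226.3] yaw 1.93 F [-0.91  0.49  0.27] T [-0.11  0.06  0.01] open 25.9
side slab 214 [554.7 310.8 151.5  14.8  83.8] z med 0.1074 mean [549.7 301.8]
side slab 63 [485.1 -94.8  18.8   3.2  -9.3] z med 0.1107 mean [485.4 -95. ]
side slab 93 [436.6 -65.4  43.2  18.  -80.6] z med 0.1107 mean [438.5 -77.9]
side slab 64 [463.  -87.3  17.3   4.1 -14.3] z med 0.1109 mean [463.  -86.8]
side sep 35 [469.5 -96.1  12.6   3.3 -11.8] z med 0.1171 mean [469.7 -96.1]
side sep 39 [447.7 -88.9  10.9   4.4 -13.9] z med 0.117 mean [447.6 -88.9]
side sep 1089 [ 575.6 -317.4  158.4   11.3  -89. ] z med 0.1162 mean [ 574.  -322.9]
side sep 1139 [ 533.6 -322.6  160.2   11.2  -89.2] z med 0.1163 mean [ 532.1 -327.7]
```

Call:
apply_moves(
  rows=[
    [[2,2,-15],-0.7,26],
    [[0,0,-35],0,26],
    [[0,0,-32],0,26],
    [[0,0,-18],0,26],
    [[0,0,-5],0,26],
    [[0,0,0],0,26],
  ],
)

```text
clock: 36.35
tcp_pos: [0.5348, -0.3181, 0.1211]
eef_rot: [1.0, 0.014, 0.001, -0.004]
ft_force: [-0.9, -0.1, 1.4]
opening: 0.0262
```

```bash
python3 -c "
from h import *
st()"
```

```text
t 36.35 tcp [ 534.8 -318.1  121.1] yaw 1.65 F [-0.87 -0.12  1.38] T [-0.09  0.08 -0.02] open 26.2
```

Call:
apply_moves(
  rows=[
    [[-2,-4,0],-0.5,26],
    [[0,0,-16],0,26],
    [[0,0,-12],0,26],
    [[0,0,-5],0,26],
    [[0,0,0],0,26],
    [[0,0,0],0,0],
    [[0,0,0],0,0],
    [[0,0,0],0,0],
    [[0,0,0],0,0],
    [[0,0,0],0,0],
  ],
)

```text
clock: 37.35
tcp_pos: [0.5353, -0.3238, 0.0947]
eef_rot: [1.0, 0.01, 0.005, -0.001]
ft_force: [0.3, -0.2, 0.3]
opening: 0.0003
```

```bash
python3 -c "
from h import *
st()"
```

```text
t 37.35 tcp [ 535.3 -323.8   94.7] yaw 1.1 F [ 0.28 -0.15  0.33] T [-0.05  0.08  0.08] open 0.3
```

Call:
apply_moves(
  rows=[
    [[0,0,0],0,26],
    [[0,0,0],0,26],
    [[0,0,0],0,26],
    [[-1,0,-5],0,26],
    [[0,0,-5],0,26],
    [[0,0,-2],0,26],
    [[0,0,0],0,0],
    [[0,0,0],0,0],
    [[0,0,0],0,0],
    [[0,0,0],0,0],
    [[0,0,0],0,0],
    [[0,0,0],0,0],
  ],
)

```text
clock: 38.55
tcp_pos: [0.5341, -0.3237, 0.0813]
eef_rot: [1.0, 0.01, 0.005, -0.001]
ft_force: [0.3, 0.3, -1.2]
opening: 0.008
```

```bash
python3 -c "
from h import *
st();tops('side')"
```

```text
t 38.55 tcp [ 534.1 -323.7   81.3] yaw 1.11 F [ 0.31  0.34 -1.22] T [-0.12  0.    0.06] open 8.0
side slab 170 [552.3 306.8 140.3  13.7  86.8] z med 0.1067 mean [548.5 290.6]
side slab 140 [445.8 -16.7 135.5  18.8  83.9] z med 0.1113 mean [441.8 -54.8]
side slab 70 [485.3 -94.6  17.7   4.4  -8.7] z med 0.1111 mean [485.2 -95. ]
side slab 67 [463.3 -86.7  18.3   4.5  -8.2] z med 0.1111 mean [463.2 -87.1]
side sep 37 [469.5 -95.6  12.2   6.9 -36.1] z med 0.1166 mean [469.9 -95.7]
side sep 33 [447.8 -88.4  13.3   4.4 -10.2] z med 0.1168 mean [447.7 -89.1]
side sep 544 [ 575.8 -359.4   75.    11.3  -88.6] z med 0.1164 mean [ 574.7 -361.5]
side sep 622 [ 538.4 -357.    89.7   30.7  -80.4] z med 0.1165 mean [ 533.1 -364.7]
```

Call:
apply_moves(
  rows=[
    [[0,0,5],0,0],
    [[0,0,12],0,0],
    [[0,0,25],0,0],
    [[0,0,40],0,0],
    [[0,0,40],0,0],
    [[0,0,35],0,0],
    [[0,0,15],0,0],
    [[0,0,0],0,0],
  ],
)

```text
clock: 39.4
tcp_pos: [0.5325, -0.3226, 0.2666]
eef_rot: [1.0, 0.01, 0.006, -0.0]
ft_force: [-0.6, -0.4, -0.2]
opening: 0.0077
```

Call:
apply_moves(
  rows=[
    [[1,28,0],-2.5,0],
    [[1,43,0],-4,0],
    [[2,45,0],-4,0],
    [[2,45,0],-2.8,0],
    [[2,45,0],0,0],
    [[1,42,0],0,0],
    [[0,25,0],0,0],
    [[0,12,0],0,0],
    [[0,3,0],0,0],
    [[0,0,0],0,0],
  ],
)

```text
clock: 40.4
tcp_pos: [0.5368, -0.025, 0.2611]
eef_rot: [0.994, -0.112, 0.003, 0.0]
ft_force: [0.7, -0.7, -2.0]
opening: 0.0078
```

```bash
python3 -c "
from h import *
st();cr()"
```

```text
t 40.4 tcp [536.8 -25.  261.1] yaw -12.91 F [ 0.69 -0.74 -1.95] T [-0.03  0.07 -0.02] open 7.8
cradle h 64.5 y 2.0 z 261.1 | tool-tilt h 0.0055 | Fh 0.84 Fz -1.95 yaw err -0.71
```

Call:
apply_moves(
  rows=[
    [[0,3,-25],0.7,0],
    [[0,0,-35],0,0],
    [[0,0,-33],0,0],
    [[0,0,-18],0,0],
    [[0,0,-8],0,0],
    [[0,0,-4],0,0],
    [[0,0,0],0,0],
  ],
)

```text
clock: 41.1
tcp_pos: [0.5371, -0.0304, 0.1342]
eef_rot: [0.994, -0.111, 0.004, 0.001]
ft_force: [-0.2, -0.2, -0.2]
opening: 0.008
```

```bash
python3 -c "
from h import *
st();cr()"
```

```text
t 41.1 tcp [537.1 -30.4 134.2] yaw -12.7 F [-0.18 -0.18 -0.23] T [-0.04  0.13  0.01] open 8.0
cradle h 65.9 y -3.3 z 134.2 | tool-tilt h 0.0074 | Fh -0.13 Fz -0.23 yaw err -0.50
```

Call:
apply_moves(
  rows=[
    [[0,4,0],0.5,0],
    [[-2,1,-1],0,0],
    [[-2,0,-2],0,0],
    [[-2,0,-2],0,0],
    [[-1,0,-1],0,0],
    [[0,0,0],0,0],
  ],
)

```text
clock: 41.7
tcp_pos: [0.5308, -0.0253, 0.1309]
eef_rot: [0.994, -0.106, 0.006, 0.001]
ft_force: [0.1, 0.5, -0.9]
opening: 0.0077
```

```bash
python3 -c "
from h import *
st();cr()"
```

```text
t 41.7 tcp [530.8 -25.3 130.9] yaw -12.15 F [ 0.09  0.48 -0.92] T [-0.11  0.09 -0.03] open 7.7
cradle h 58.7 y 0.4 z 130.9 | tool-tilt h 0.0124 | Fh -0.01 Fz -0.92 yaw err 0.05
```

Call:
apply_moves(
  rows=[
    [[0,0,-3],0,0],
    [[0,0,-2],0,0],
    [[-1,0,-2],0,0],
    [[-1,0,-1],0,0],
    [[0,0,0],0,0],
  ],
)

```text
clock: 42.2
tcp_pos: [0.5311, -0.0255, 0.126]
eef_rot: [0.994, -0.106, 0.01, 0.001]
ft_force: [0.0, 0.3, -0.1]
opening: 0.0078
```

```bash
python3 -c "
from h import *
st();cr()"
```

```text
t 42.2 tcp [531.1 -25.5 126. ] yaw -12.15 F [ 0.04  0.27 -0.05] T [0.05 0.21 0.  ] open 7.8
cradle h 59.0 y 0.3 z 126.0 | tool-tilt h 0.0198 | Fh -0.02 Fz -0.05 yaw err 0.05
```

Call:
apply_moves(
  rows=[
    [[-2,0,0],0,0],
    [[-2,0,-1],0,0],
    [[0,0,-1],0,0],
    [[0,0,0],0,14],
    [[0,0,0],0,18],
    [[0,0,0],0,20],
    [[0,0,5],0,20],
    [[0,0,8],0,20],
    [[0,0,12],0,20],
    [[0,0,20],0,20],
    [[0,0,20],0,24],
    [[0,0,0],0,26],
  ],
)

```text
clock: 43.4
tcp_pos: [0.5275, -0.0256, 0.1951]
eef_rot: [0.994, -0.106, 0.012, 0.001]
ft_force: [-0.5, -0.0, -1.0]
opening: 0.0257
```

```bash
python3 -c "
from h import *
st();cr();stack();tops('side')"
```

```text
t 43.4 tcp [527.5 -25.6 195.1] yaw -12.16 F [-0.49 -0.03 -0.99] T [-0.08  0.07  0.06] open 25.7
cradle h 55.4 y -0.6 z 195.1 | tool-tilt h 0.0234 | Fh -0.47 Fz -0.99 yaw err 0.04
side slab 476 X [48.8 54.1 59.1] Z [100.7 102.8] y [-78.2  68.7]
side slab 480 X [26.9 32.3 37.2] Z [100.7 102.8] y [-75.6  72.3]
side slab 613 X [ 2.   8.6 14.8] Z [100.5 102.8] y [-75.5  71.9]
side sep 427 X [59.8 63.4 67.5] Z [106.5 108.8] y [-79.4  78.5]
side sep 462 X [37.9 41.7 47. ] Z [106.5 108.7] y [-82.5  76.6]
side sep 455 X [15.9 19.8 24.9] Z [106.4 108.7] y [-80.5  77.2]
side slab 257 [555.6 312.9 155.4  15.9  83.9] z med 0.109 mean [551.4 300.8]
side slab 34 [443.5 -26.3  85.4   5.9  77.3] z med 0.1119 mean [443.6 -26.6]
side slab 61 [485.  -95.4  17.4   5.1  -8. ] z med 0.1111 mean [485.  -95.1]
side slab 67 [463.8 -86.7  17.8   3.1 -10.8] z med 0.1108 mean [463.4 -86.7]
side slab 85 [439.5 -79.4  19.4   8.7 -11.4] z med 0.1109 mean [438.8 -81.4]
side sep 38 [493.2 -97.8  12.1   3.9   2.9] z med 0.1171 mean [493.6 -98.1]
side sep 32 [470.2 -95.7  11.    2.6  -4.2] z med 0.1168 mean [469.9 -95.9]
side sep 37 [447.3 -88.7  10.8   3.4 -15. ] z med 0.1174 mean [447.2 -89.1]
side sep 1080 [ 575.6 -318.3  157.    11.1  -88.9] z med 0.1161 mean [ 574.  -323.1]
```

Call:
apply_moves(
  rows=[
    [[3,22,30],2,30],
    [[4,43,10],4.2,30],
    [[4,45,0],0,30],
    [[4,45,0],0,30],
    [[4,45,0],0,30],
    [[4,45,0],0,30],
    [[4,40,0],0,30],
    [[2,27,0],0,30],
    [[1,12,0],0,30],
    [[0,2,0],0,30],
    [[0,0,0],0,30],
  ],
)

```text
clock: 44.65
tcp_pos: [0.5516, 0.3111, 0.2205]
eef_rot: [0.999, -0.051, 0.001, 0.003]
ft_force: [0.1, -0.0, 0.4]
opening: 0.0301
```

```bash
python3 -c "
from h import *
st();tops('side');tops('top')"|grep -v sep
```

```text
t 44.65 tcp [551.6 311.1 220.5] yaw -5.88 F [ 0.14 -0.01  0.35] T [-0.08  0.11  0.03] open 30.1
side slab 420 [555.4 312.  151.4  15.5  84.5] z med 0.111 mean [553.2 304.9]
side slab 60 [484.9 -94.6  18.    3.7  -5.8] z med 0.1112 mean [485.3 -95.1]
side slab 58 [462.4 -87.4  15.8   3.8  -8.5] z med 0.1116 mean [462.8 -86.8]
side slab 84 [440.2 -82.   19.2   7.6 -27.4] z med 0.1105 mean [439.4 -81.5]
top slab 157 [549.7 266.9  54.8  13.6  83.3] z med 0.1113 mean [549.2 266.5]
```

Call:
apply_moves(
  rows=[
    [[2,5,-15],0,30],
    [[0,0,-30],0,30],
    [[0,0,-30],0,30],
    [[0,0,-15],0,30],
    [[0,0,-6],0,30],
    [[0,0,0],0,30],
  ],
)

```text
clock: 45.35
tcp_pos: [0.5547, 0.3111, 0.119]
eef_rot: [0.998, -0.055, 0.001, 0.003]
ft_force: [0.7, -0.4, 0.2]
opening: 0.0301
```

```bash
python3 -c "
from h import *
st()"
```

```text
t 45.35 tcp [554.7 311.1 119. ] yaw -6.3 F [ 0.71 -0.39  0.21] T [-0.08  0.03  0.02] open 30.1
```

Call:
apply_moves(
  rows=[
    [[-1,1,-12],0.4,30],
    [[0,0,-16],0,30],
    [[0,0,-12],0,30],
    [[0,0,-6],0,30],
    [[0,0,0],0,30],
    [[0,0,0],0,0],
    [[0,0,0],0,0],
    [[0,0,0],0,0],
    [[0,0,0],0,0],
    [[0,0,0],0,0],
    [[0,0,0],0,0],
  ],
)

```text
clock: 46.45
tcp_pos: [0.5552, 0.3126, 0.0738]
eef_rot: [0.999, -0.051, 0.004, 0.001]
ft_force: [0.3, -0.0, -1.5]
opening: 0.0137
```

```bash
python3 -c "
from h import *
st()"
```

```text
t 46.45 tcp [555.2 312.6  73.8] yaw -5.86 F [ 0.29 -0.01 -1.49] T [-0.04  0.15  0.01] open 13.7
```

Call:
apply_moves(
  rows=[
    [[0,0,5],0,0],
    [[0,0,12],0,0],
    [[0,0,22],0,0],
    [[0,0,38],0,0],
    [[0,0,40],0,0],
    [[0,0,35],0,0],
    [[0,0,18],0,0],
    [[0,0,0],0,0],
  ],
)

```text
clock: 47.25
tcp_pos: [0.5538, 0.3118, 0.2568]
eef_rot: [0.999, -0.051, 0.006, 0.001]
ft_force: [0.3, -0.3, -1.8]
opening: 0.0138
```

Call:
apply_moves(
  rows=[
    [[0,-25,0],-2,0],
    [[0,-42,0],-2.3,0],
    [[0,-45,0],-2,0],
    [[0,-45,0],0,0],
    [[0,-45,0],0,0],
    [[0,-45,0],0,0],
    [[0,-42,0],0,0],
    [[0,-28,0],0,0],
    [[0,-12,0],0,0],
    [[0,0,0],0,0],
    [[0,0,0],0,0],
  ],
)

```text
clock: 48.35
tcp_pos: [0.5478, -0.028, 0.2493]
eef_rot: [0.994, -0.107, 0.001, 0.001]
ft_force: [-0.5, 0.5, -1.3]
opening: 0.0137
```

```bash
python3 -c "
from h import *
st();cr()"
```

```text
t 48.35 tcp [547.8 -28.  249.3] yaw -12.3 F [-0.54  0.49 -1.28] T [-0.06  0.08 -0.01] open 13.7
cradle h 75.8 y 1.3 z 249.3 | tool-tilt h 0.0032 | Fh -0.63 Fz -1.28 yaw err -0.10
```

Call:
apply_moves(
  rows=[
    [[0,-6,-25],0,0],
    [[0,-1,-35],0,0],
    [[0,0,-30],0,0],
    [[0,0,-15],0,0],
    [[0,0,-6],0,0],
    [[0,0,-2],0,0],
    [[0,0,0],0,0],
  ],
)

```text
clock: 49.05
tcp_pos: [0.5483, -0.026, 0.1331]
eef_rot: [0.995, -0.102, 0.003, 0.001]
ft_force: [-0.1, -0.2, -0.8]
opening: 0.014
```

```bash
python3 -c "
from h import *
st();cr()"
```

```text
t 49.05 tcp [548.3 -26.  133.1] yaw -11.73 F [-0.1  -0.17 -0.82] T [-0.06  0.08  0.03] open 14.0
cradle h 75.9 y 3.5 z 133.1 | tool-tilt h 0.0052 | Fh -0.06 Fz -0.82 yaw err 0.47
```

Call:
apply_moves(
  rows=[
    [[-1,-2,0],-0.4,0],
    [[-2,0,-1],0,0],
    [[-2,0,-2],0,0],
    [[-2,0,-2],0,0],
    [[-1,0,-1],0,0],
    [[0,0,0],0,0],
  ],
)

```text
clock: 49.65
tcp_pos: [0.5408, -0.0279, 0.1295]
eef_rot: [0.994, -0.106, 0.005, 0.001]
ft_force: [-0.3, -0.1, -0.9]
opening: 0.014
```

```bash
python3 -c "
from h import *
st();cr()"
```

```text
t 49.65 tcp [540.8 -27.9 129.5] yaw -12.15 F [-0.27 -0.14 -0.94] T [-0.02  0.09 -0.02] open 14.0
cradle h 68.9 y -0.1 z 129.5 | tool-tilt h 0.0098 | Fh -0.23 Fz -0.94 yaw err 0.05
```

Call:
apply_moves(
  rows=[
    [[0,0,-3],0,0],
    [[0,0,-2],0,0],
    [[0,0,-2],0,0],
    [[-1,0,-2],0,0],
    [[0,0,0],0,0],
  ],
)

```text
clock: 50.15
tcp_pos: [0.5417, -0.0279, 0.1231]
eef_rot: [0.994, -0.106, 0.008, 0.001]
ft_force: [-0.0, -1.2, -2.1]
opening: 0.0135
```

```bash
python3 -c "
from h import *
st();cr()"
```

```text
t 50.15 tcp [541.7 -27.9 123.1] yaw -12.15 F [-0.02 -1.18 -2.09] T [-0.09  0.14 -0.01] open 13.5
cradle h 69.8 y 0.1 z 123.1 | tool-tilt h 0.0156 | Fh 0.23 Fz -2.09 yaw err 0.05
```

Call:
apply_moves(
  rows=[
    [[-2,0,-1],0,0],
    [[-2,0,-1],0,0],
    [[0,0,-2],0,0],
    [[0,0,0],0,0],
  ],
)

```text
clock: 50.55
tcp_pos: [0.5395, -0.0277, 0.1221]
eef_rot: [0.994, -0.106, 0.011, 0.0]
ft_force: [-0.6, -0.6, -0.7]
opening: 0.0141
```

```bash
python3 -c "
from h import *
st();cr()"
```

```text
t 50.55 tcp [539.5 -27.7 122.1] yaw -12.14 F [-0.62 -0.58 -0.71] T [-0.08  0.3  -0.07] open 14.1
cradle h 67.6 y -0.1 z 122.1 | tool-tilt h 0.0226 | Fh -0.49 Fz -0.71 yaw err 0.06
```

Contact on the ledge at the predicted place; release.

Call:
apply_moves(
  rows=[
    [[-1,0,-1],0,0],
    [[0,0,-1],0,0],
    [[0,0,0],0,18],
    [[0,0,0],0,22],
    [[0,0,0],0,26],
    [[0,0,5],0,26],
    [[0,0,8],0,26],
    [[0,0,14],0,26],
    [[0,0,25],0,26],
    [[0,0,35],0,26],
    [[0,0,20],0,26],
    [[0,0,0],0,26],
  ],
)

```text
clock: 51.75
tcp_pos: [0.5376, -0.0276, 0.2339]
eef_rot: [0.994, -0.106, 0.012, 0.0]
ft_force: [1.3, 0.3, 0.9]
opening: 0.0261
```

```bash
python3 -c "
from h import *
st();cr();stack();tops('side')"; ls -t pics|head -1
```

```text
t 51.75 tcp [537.6 -27.6 233.9] yaw -12.15 F [1.3  0.3  0.88] T [-0.07  0.05  0.02] open 26.1
cradle h 65.8 y -0.4 z 233.9 | tool-tilt h 0.0238 | Fh 1.21 Fz 0.88 yaw err 0.05
side slab 485 X [71.1 76.4 81.5] Z [100.7 102.7] y [-74.9  72.5]
side slab 495 X [48.7 54.  59.2] Z [100.7 102.7] y [-78.9  69.4]
side slab 500 X [26.7 32.  37.1] Z [100.8 102.8] y [-75.   72.4]
side slab 648 X [ 2.   8.3 14.9] Z [100.6 102.8] y [-75.1  71.7]
side sep 459 X [59.9 63.8 69.2] Z [106.4 108.7] y [-80.   78.6]
side sep 457 X [37.9 41.7 47. ] Z [106.4 108.7] y [-82.8  74.6]
side sep 450 X [15.9 19.7 24.8] Z [106.3 108.7] y [-80.8  77. ]
side slab 46 [446.7 -10.9 116.7   6.8  77.9] z med 0.1115 mean [446.9 -12.3]
side slab 58 [509.1 -96.3  17.9   4.4 -14.7] z med 0.111 mean [509.1 -96.8]
side slab 57 [483.9 -95.2  16.3   3.9 -15.7] z med 0.1121 mean [484.5 -94.9]
side slab 58 [462.7 -86.8  17.7   3.  -14.7] z med 0.1111 mean [462.8 -86.9]
side slab 86 [436.2 -74.8  26.   16.5 -67.9] z med 0.1113 mean [438.7 -80.6]
side sep 30 [493.7 -97.7  12.5   2.7  -8. ] z med 0.1173 mean [493.4 -97.8]
side sep 37 [469.8 -96.1  12.    3.2  -5.9] z med 0.1168 mean [469.7 -96.1]
side sep 37 [447.5 -88.1  13.4   4.6 -13.4] z med 0.1169 mean [447.4 -88.9]
side sep 1079 [ 575.9 -317.9  157.7   12.5  -89.2] z med 0.1161 mean [ 574.  -323.1]
stack_518.png
```

```bash
python3 -c "
from h import *
im,d=vision.grab_frame('side'); save(np.hstack([cv2.resize(im[150:350,240:440],(600,600))]),'fin.png')"
```

```text
(no output)
```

View pics/fin.png

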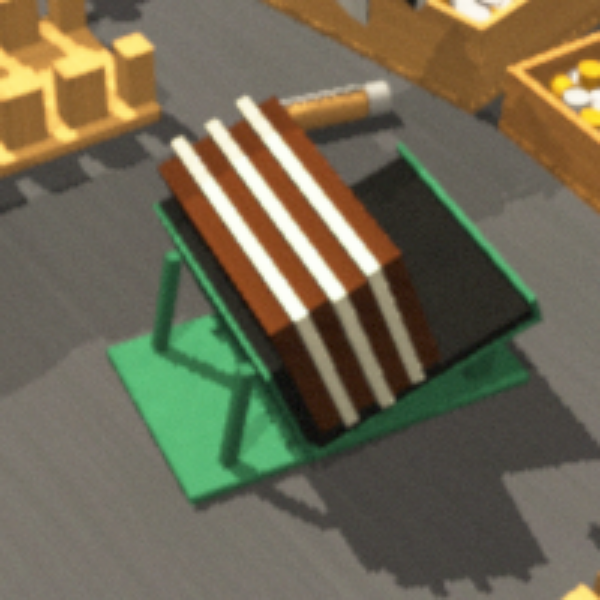

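The picture shows a tight stack in the middle of the crop: slab, sep, slab, sep, slab, sep, slab. It is square and flat, with a bare slab in front at (420,320).

```bash
python3 -c "
from h import *
job.hand_in(); st()"
```

```text
the job is handed in; nothing more can be done
the job is handed in; nothing more can be done
```

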